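# Assemble the linear guide: carriages, rod and retaining bolt

### The job

Draw back the red-knobbed bolt on the test bed and set every bearing carriage on the table down in the bed's channel between the two blue end plates, with their bores in line with the plates' holes. Then thread the guide rod, tip first, in past the bolt, through both end plates and all the carriages until its orange collar is up against the plate, and slide the bolt fully home behind the collar. Leave the other things on the table where they are.

Things in the scene. Friction and masses are not known exactly. Their poses are not given: they have to be found in the camera images.
- frame: test bed, fixed, placed anew each time. Dark base 110 (x) x 224 (y) x 10 mm; origin at the centre of its underside, z up. Blue end plates 90 wide (x), 12 thick, 64 mm high (tops above the table), at y = +100..112 and -112..-100 mm, each with a 16 mm through hole at x 0, z 38 mm. The rod enters from +y, moving to -y. A bolt runs along x just outside the +y plate
- mouth (a point): centre of the +y end plate's hole at its outer face, where the rod enters: bed x 0, y 112, z 38 mm
- channel (a point): centre of the floor of the bed's channel (bed x 0, y 0, z 10 mm). The channel runs along y between the end plates, 200 mm long, 46 mm wide, walls up to z = 20 mm with flared lips to z = 26 mm and about 62 mm apart. A carriage standing on the floor has its bore in line with the plates' holes; where along y does not matter; there is room for four
- keeper (a point): centre of the bolt's keeper: bed x -37, y 127, z 52 mm. Keeper takes up bed x -45..-29, y 115..139, up to z 63 mm; the bolt's dark block and brass straps x 30..146, y 115..139, up to z 62 mm. With the bolt drawn back the rod and its collar pass through the gap between them
- far_mouth (a point): centre of the -y end plate's hole at its outer face, where the rod's tip comes out: bed x 0, y -112, z 38 mm
- bolt (a joint): how far the steel retaining bolt (10 mm thick, at bed z 52 mm) is drawn back, m: 0 = shut, its tip 13 mm into the keeper, crossing the rod's way; 0.072 = fully drawn towards the bed's +x, way open. Starts shut or nearly so. Slides with 1.5 N of friction and stays where left. It shuts behind the collar only if that is within about 3 mm of the plate
- bolt_knob (a point): grip point on the bolt's red upright square knob, 12 x 12 mm, standing from z = 56 to 96 mm; this point is at z = 84 mm. Shut it is at bed x 50 mm, y 127 mm and it moves to +x as the bolt is drawn
- rod: guide rod, 0.12 kg, level in a plywood rest at the start: steel shaft 12 mm thick, rounded tip, 245 mm from collar's front face to tip; orange collar 40 mm across, 6 mm thick; behind it a round black handle 14 mm thick, 75 mm long. Origin on the axis at the collar's front face (it meets the plate); y runs from tip to handle. Balances 50 mm ahead of the collar. May roll about its axis
- rod_tip (a point): the rod's tip, on the axis, y = -245 mm from the rod's origin
- rod_grip (a point): middle of the rod's handle, on the axis, y = +54 mm from the rod's origin. Gripped here the fingers keep clear of the bolt when the rod is fully home
- rest: plywood rest, fixed to the table: base 60 (x) x 220 (y) x 8 mm, origin at the centre of its underside, y along the rod; two notched posts at y = -90 and +90 mm, 46 mm high, hold the rod's axis 40 mm above the table; the rod lifts straight up out of them
- carriage_a: loose bearing carriage: aluminium block 44 (x) x 40 (y) x 50 mm high, green patch on top, an 18 mm bore right through along its y, 28 mm above its underside. Origin: centre of the underside. Same either way round. About 0.2 kg. Two to four of a, b, c, d are present (an absent one reads None), upright on the table; all present must be loaded
- carriage_b: another bearing carriage like carriage_a; may be absent (None)
- carriage_c: another bearing carriage like carriage_a; may be absent (None)
- carriage_d: another bearing carriage like carriage_a; may be absent (None)
- cup: bystander: blue cup, 72 mm across, 90 high; not to be disturbed; origin at the centre of its underside
- driver: bystander: screwdriver lying flat; not to be disturbed; origin at the centre of its underside
- spanner: bystander: wrench lying flat; not to be disturbed; origin at the centre of its underside
- bearing: bystander: steel ring, 52 mm across, 15 high; not to be disturbed; origin at the centre of its underside
- carton: bystander: cardboard box 90 x 120 x 60 mm; not to be disturbed; origin at the centre of its underside
Things that resemble listed ones, but are neither listed nor needed, are in the scene too. What is shaped like the carriage_d but turquoise is not meant.

How it is judged:
On the way, in this order (a step that is already met when the one before it is completed fails the run):
1. the bolt is drawn back and every carriage present stands in the channel between the end plates, the rod not yet in (x of carriage_a in the frame of frame between -0.004 and 0.004 m and y of carriage_a in the frame of frame between -0.084 and 0.084 m and z of carriage_a in the frame of frame between 0.006 and 0.014 m and angle between the y axis of each of carriage_a, carriage_b, carriage_c, carriage_d and the y axis of frame, either way round below 0.12 rad and angle between each of carriage_a, carriage_b, carriage_c, carriage_d's own z axis and vertical below 0.1 rad and x of carriage_b in the frame of frame between -0.004 and 0.004 m and y of carriage_b in the frame of frame between -0.084 and 0.084 m and z of carriage_b in the frame of frame between 0.006 and 0.014 m and x of carriage_c in the frame of frame between -0.004 and 0.004 m and y of carriage_c in the frame of frame between -0.084 and 0.084 m and z of carriage_c in the frame of frame between 0.006 and 0.014 m and x of carriage_d in the frame of frame between -0.004 and 0.004 m and y of carriage_d in the frame of frame between -0.084 and 0.084 m and z of carriage_d in the frame of frame between 0.006 and 0.014 m and value of joint bolt above 0.058 m and not (x of rod_tip in the frame of frame between -0.008 and 0.008 m and z of rod_tip in the frame of frame between 0.03 and 0.046 m and y of rod_tip in the frame of frame between -0.3 and 0.112 m)), for 0.2 s.
2. the rod's tip has entered the near end plate (x of rod_tip in the frame of frame between -0.008 and 0.008 m and z of rod_tip in the frame of frame between 0.03 and 0.046 m and y of rod_tip in the frame of frame between -0.1 and 0.1 m).
3. the rod's tip has come out of the far end plate (x of rod_tip in the frame of frame between -0.008 and 0.008 m and z of rod_tip in the frame of frame between 0.03 and 0.046 m and y of rod_tip in the frame of frame between -0.16 and -0.112 m).
4. the rod is home, its collar against the end plate, with the bolt still drawn back (y of rod in the frame of frame between 0.109 and 0.117 m and x of rod in the frame of frame between -0.004 and 0.004 m and z of rod in the frame of frame between 0.032 and 0.043 m and x of rod_tip in the frame of frame between -0.005 and 0.005 m and z of rod_tip in the frame of frame between 0.031 and 0.044 m and value of joint bolt above 0.05 m), for 0.2 s.
5. the bolt is slid home behind the collar (value of joint bolt below 0.007 m), for 0.2 s.
At the end, for the whole second after the job is handed in: every carriage present stands in the channel between the end plates (within 4 mm of its centre line, on its floor), the rod runs through both plates and all the carriages with its collar within 5 mm of the near plate's outer face, the bolt is within 7 mm of fully shut, and all is at rest (x of carriage_a in the frame of frame between -0.004 and 0.004 m and y of carriage_a in the frame of frame between -0.084 and 0.084 m and z of carriage_a in the frame of frame between 0.006 and 0.014 m and angle between the y axis of each of carriage_a, carriage_b, carriage_c, carriage_d and the y axis of frame, either way round below 0.12 rad and angle between each of carriage_a, carriage_b, carriage_c, carriage_d's own z axis and vertical below 0.1 rad and x of carriage_b in the frame of frame between -0.004 and 0.004 m and y of carriage_b in the frame of frame between -0.084 and 0.084 m and z of carriage_b in the frame of frame between 0.006 and 0.014 m and x of carriage_c in the frame of frame between -0.004 and 0.004 m and y of carriage_c in the frame of frame between -0.084 and 0.084 m and z of carriage_c in the frame of frame between 0.006 and 0.014 m and x of carriage_d in the frame of frame between -0.004 and 0.004 m and y of carriage_d in the frame of frame between -0.084 and 0.084 m and z of carriage_d in the frame of frame between 0.006 and 0.014 m and y of rod in the frame of frame between 0.109 and 0.117 m and x of rod in the frame of frame between -0.004 and 0.004 m and z of rod in the frame of frame between 0.032 and 0.043 m and x of rod_tip in the frame of frame between -0.005 and 0.005 m and z of rod_tip in the frame of frame between 0.031 and 0.044 m and value of joint bolt below 0.007 m and linear speed of rod below 0.02 m/s and velocity of joint bolt below 0.01 m/s); the robot touches nothing.
It fails at once if another thing on the table is moved more than 40 mm or knocked over (distance of any of cup, driver, spanner, bearing, carton from where it was at the start of the episode above 0.04 m or angle between cup's own z axis and vertical above 0.6 rad).
Of carriage_a, carriage_b, carriage_c, carriage_d only 2 to 4 are there at a start; the rules pass over those that are not, and their reading is None.
At some moment in a run one of carriage_a, carriage_b, carriage_c, carriage_d may be knocked a few centimetres aside while the robot is not near it.
It also fails if it takes over 208 s, if anything falls off the work surface, if the arm or the gripper's body presses on something with over 40 N, if the wrist force passes 120 N, or if a joint passes its speed limit or range.

### The arm

A 7-joint arm with a two-finger parallel gripper is mounted at the origin on the work surface. World frame = base frame: x ahead of the robot, y to its left, z up, the work surface at z = 0. Lengths are in m, angles in rad, forces in N, time in s.
With the tool pointing down it reaches from about 0.4 to 0.85 m from the base axis. Payload 4.5 kg.
Tool frame: the origin (TCP) lies midway between the tips of the shut fingers; the grasp point (between the pads) lies 19 mm behind it; z points along the fingers, y is the line along which they close (so a half turn about z gives the same grasp; the last joint's range is limited). The gripper opens to 85 mm and grips with 20 to 120 N. Pads are 22 mm wide; open, the fingers measure 114 mm over their backs; the gripper's body (76 mm by 85 mm) begins 54 mm behind the grasp point. The pads swing forward as they close: fully open they stand 13 mm farther back than shut.
Start: joints at [1.245, 0.689, -0.195, 1.565, 0.157, 0.902, -0.215], TCP at [0.22, -0.585, 0.231] pointing down, gripper open.
Joint ranges: [-3.01, 3.01], [-0.46, 2.08], [-1.47, 1.51], [0.13, 2.56], [-1, 4.14], [0.04, 2.09], [-2.66, 2.66]. Speed limits (rad/s): [2.57, 2.57, 3.14, 3.14, 3.14, 3.14, 3.14].

### API

Orientations are given as [roll, pitch, yaw] about the fixed x, y, z axes, in that order (R = Rz(yaw) Ry(pitch) Rx(roll)).
In Python, from bench import r gives the robot as it stands.
- The arm moves only by the tool servo_tool, never from a script. Its argument "commands" is one flat list of numbers, 7 for each row, row after row: the shift along the tool's x, y, z in m, then the turn, a rotation vector about the tool's x, y, z in rad, then the closure, from 0 (fully open) to 1 (shut). In form: [tx, ty, tz, wx, wy, wz, grip, tx, ty, tz, wx, wy, wz, grip, ...]. A call has 1 to 20 rows; each row shifts and turns the commanded pose from where the row before left it, along the tool's axes as they then stand; what a row does not reach is not made up. A row lasts 1/12 s, in which the tool goes at most 41.7 mm and 7.16 degrees, less where a joint would pass 70% of its speed; a pose out of reach is approached as far as the arm can. A call is refused whole if a number of a shift passes 0.0417 or a number of a turn 0.125, either way. A call with a gripper value outside its range is refused whole. The fingers move at their own pace and stop on an object; "squeeze" is the grip in N (left out, the last holds). Time passes only in rows, so rows that do not move let the fingers close. It gives the time, the measured TCP pose, the force, the opening and the grip force at its end, in the units of the state.
- r.state(): the state, without advancing time (a new reading comes with each control period).
- r.grab_frame(name): name is "scene" or "top" or "wrist"; returns the picture (384x512x3 uint8, red, green, blue); there is no depth.
- r.camera_params(name): a dict with "K" (3x3 intrinsics, pixels), "R" (3x3) and "t" (3): a world point X has camera coordinates R X + t. Camera axes: x right, y down, z forward; pixel columns grow to the right and rows downward; lengths in m; the calibration is good to about 2 mm. The wrist camera is an equidistant fisheye: a pixel r from the principal point sees the ray r / f radians off the axis. A picture is of the moment at which its call begins: read the wrist's pose just before it. camera_params takes no time and is no camera call; for the wrist camera it gives the pose at the moment of the call.
- r.finish_job(): hands the job in; it is judged then, once.
The state is a dict: "t": time; "qpos": joint angles; "qvel": joint speeds; "tau": joint torques, N m; "eef_pos": TCP position; "tool_rot": TCP orientation; "force": force on the tool from outside, world axes, zero at the start; "torque": the same for the moment, N m; "gripper_width": finger opening in m; "grip_force": force on a finger pad.
Only numpy, scipy, OpenCV 4.12 (cv2) and the standard library are available. Lean on these libraries where they do the work, as an engineer would, in place of code of your own. Each camera call takes 0.05 s, during which the arm holds its last target. There are 200 camera calls.

## Working session

There is one attempt and no reset: what is moved stays moved. The work goes in short steps, Python scripts to look and compute and a tool call to move; the robot and the scene stay as the last step left them, time stands still between calls to the robot, and variables do not carry over. Pictures are saved under pics/ and viewed, at most 16 in all, crops included, and the job is handed in when it is done.

Besides the shell and the picture viewer there is one more tool, called after "Call:" as name(argument=value, ...), one argument or row to a line, values as JSON. servo_tool: Moves the arm, as the interface text tells. Its arguments: {"type":"object","properties":{"commands":{"type":"array"},"squeeze":{"type":"number"}},"required":["commands"]}

```bash
mkdir -p pics; ls
python3 - <<'E'
from bench import r
import cv2,numpy as np
for n in("top","scene"):
    f=r.grab_frame(n); cv2.imwrite(f"pics/{n}0.png",cv2.resize(f[:,:,::-1],(800,600),interpolation=cv2.INTER_CUBIC)); np.save(f"pics/{n}0.npy",f)
    p=r.camera_params(n); print(n,p["K"].round(1).tolist(),p["R"].round(3).tolist(),p["t"].round(3).tolist())
print(r.state())
E
```

```text
pics
top [[443.6, 0.0, 251.3], [0.0, 443.6, 198.7], [0.0, 0.0, 1.0]] [[-0.004, -1.0, 0.001], [-0.991, 0.004, -0.133], [0.133, -0.002, -0.991]] [-0.102, 0.617, 1.132]
scene [[371.8, 0.0, 257.3], [0.0, 371.8, 192.0], [0.0, 0.0, 1.0]] [[0.228, 0.974, 0.02], [0.684, -0.146, -0.715], [-0.693, 0.176, -0.699]] [-0.059, -0.39, 1.709]
{'t': 0.1, 'qpos': array([ 1.24481588,  0.68992325, -0.1945076 ,  1.56624775,  0.15728032,
        0.90249117, -0.21507787]), 'qvel': array([-5.95083837e-04, -1.70295905e-03, -5.07555990e-04, -1.63913275e-03,
        2.18648586e-03, -1.23816149e-04, -8.44936380e-05]), 'tau': array([-3.43430300e-03, -5.40604734e+01, -1.27157405e+00, -1.58987796e+01,
        9.34418669e-03,  4.31290915e-03,  2.66261986e-05]), 'eef_pos': array([ 0.21979296, -0.58445054,  0.23054742]), 'tool_rot': array([-3.13991474e+00,  1.12121660e-04,  3.59858092e-01]), 'force': array([-0.25659234,  0.2335161 , -0.36721986]), 'torque': array([ 0.02924729,  0.01486718, -0.02431958]), 'grip_force': 0.0, 'gripper_width': 0.08558689593668785}
```

View pics/top0.png

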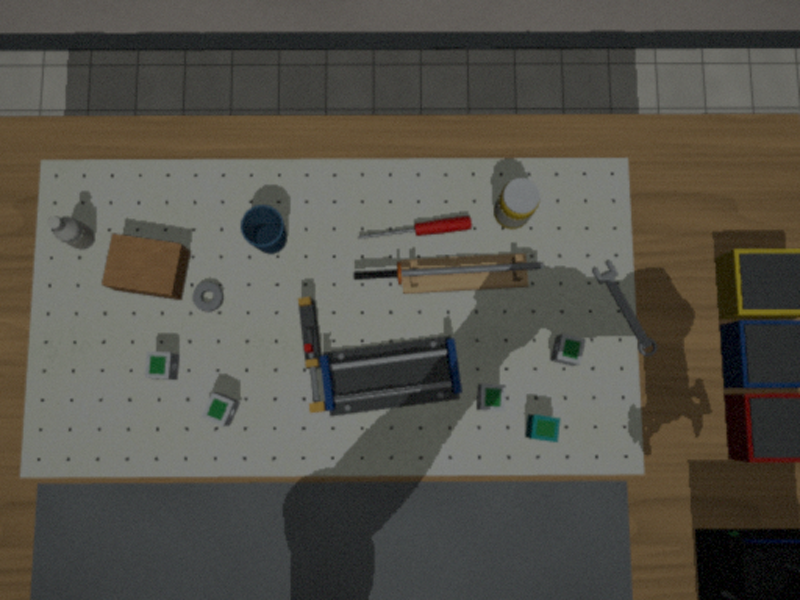

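View pics/scene0.png

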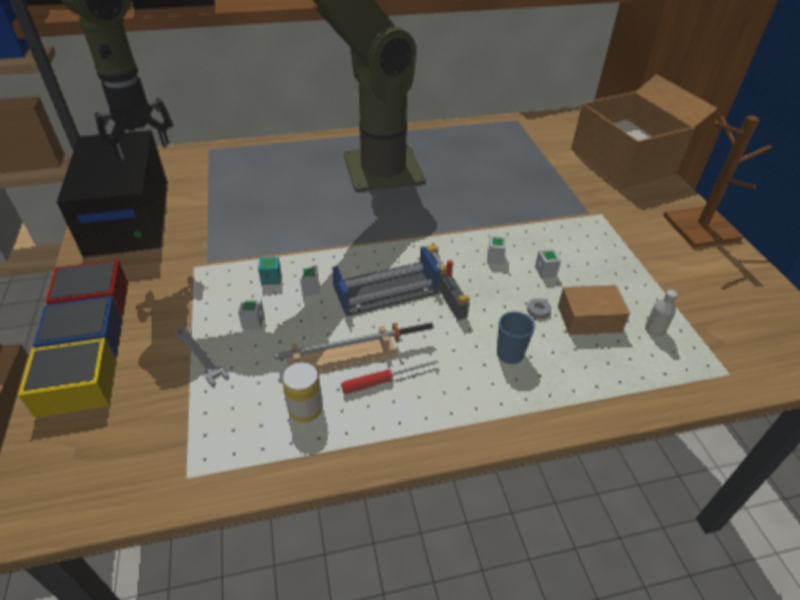

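```bash
cat > h.py <<'E'
import cv2,numpy as np
from bench import r
def ray(n,uv,p=None):
    p=p or r.camera_params(n); K,R,t=p["K"],p["R"],p["t"]
    uv=np.atleast_2d(np.asarray(uv,float)); d=np.c_[(uv[:,0]-K[0,2])/K[0,0],(uv[:,1]-K[1,2])/K[1,1]]
    if n=="wrist":
        th=np.linalg.norm(d,axis=1)[:,None]; d=np.c_[d/np.maximum(th,1e-9)*np.sin(th),np.cos(th)]
    else: d=np.c_[d,np.ones(len(d))]
    return -R.T@t,d@R
def onz(n,uv,z,p=None):
    o,d=ray(n,uv,p); return o+d*((z-o[2])/d[:,2])[:,None]
def proj(n,X,p=None):
    p=p or r.camera_params(n); X=np.atleast_2d(X)@p["R"].T+p["t"]
    if n=="wrist":
        rho=np.linalg.norm(X[:,:2],axis=1); th=np.arctan2(rho,X[:,2]); d=X[:,:2]/rho[:,None]*th[:,None]
    else: d=X[:,:2]/X[:,2:]
    return d*[p["K"][0,0],p["K"][1,1]]+p["K"][:2,2]
def blobs(f,lo,hi,amin=15):
    m=cv2.inRange(cv2.cvtColor(f,cv2.COLOR_RGB2HSV),lo,hi)
    c,_=cv2.findContours(m,cv2.RETR_EXTERNAL,cv2.CHAIN_APPROX_NONE)
    return sorted([x for x in c if cv2.contourArea(x)>=amin],key=cv2.contourArea,reverse=True)
C=dict(green=((52,90,30),(75,255,255)),turq=((76,90,30),(95,255,255)),blue=((103,120,40),(125,255,255)),orange=((8,150,110),(22,255,255)),red=((0,170,60),(5,255,255)))
def grab(n):
    p=r.camera_params(n); return r.grab_frame(n),p
E
python3 - <<'E'
from h import *
f=np.load("pics/top0.npy")
for k,z in(("green",.05),("turq",.05),("blue",.06),("orange",.05),("red",.08)):
    for c in blobs(f,*C[k],8)[:7]:
        (u,v),wh,a=cv2.minAreaRect(c); q=onz("top",cv2.boxPoints(((u,v),wh,a)),z)
        e=[q[1]-q[0],q[2]-q[1]]; print(k,round(u,1),round(v,1),q.mean(0).round(4),[(round(float(np.linalg.norm(x)),3),round(float(np.degrees(np.arctan2(x[1],x[0]))),1)) for x in e])
E
```

```text
green 138.6 261.7 [0.4532 0.1864 0.05  ] [(0.027, -20.5), (0.024, -111.6)]
green 348.8 273.8 [ 0.4202 -0.3539  0.05  ] [(0.023, -11.3), (0.027, -99.6)]
green 315.0 254.0 [ 0.471  -0.2683  0.05  ] [(0.021, -90.2), (0.026, 178.6)]
green 365.1 222.9 [ 0.5509 -0.4008  0.05  ] [(0.027, -13.3), (0.024, -101.6)]
green 100.5 233.0 [0.5273 0.2876 0.05  ] [(0.023, -90.2), (0.026, -177.7)]
turq 347.0 273.3 [ 0.4216 -0.3494  0.05  ] [(0.04, -8.9), (0.051, -97.3)]
blue 492.0 226.0 [ 0.5412 -0.7257  0.06  ] [(0.099, -90.2), (0.109, 175.3)]
blue 209.0 244.6 [0.4962 0.0047 0.06  ] [(0.015, -82.6), (0.09, -171.9)]
blue 172.2 146.2 [0.7554 0.1043 0.06  ] [(0.075, -1.5), (0.042, -93.2)]
blue 290.1 233.8 [ 0.5229 -0.2039  0.06  ] [(0.012, -82.1), (0.089, -172.8)]
blue 161.5 136.5 [0.7816 0.1331 0.06  ] [(0.014, 1.4), (0.013, -90.2)]
orange 202.5 260.0 [0.4568 0.022  0.05  ] [(0.018, -90.2), (0.01, -179.4)]
orange 199.6 232.2 [0.5284 0.0303 0.05  ] [(0.014, -63.5), (0.007, -153.0)]
red 283.0 144.2 [ 0.7543 -0.1874  0.08  ] [(0.09, -81.9), (0.021, -173.1)]
red 493.6 273.6 [ 0.4208 -0.7099  0.08  ] [(0.081, -86.2), (0.111, 179.5)]
red 500.5 252.5 [ 0.4726 -0.7311  0.08  ] [(0.053, -90.2), (0.003, 175.3)]
red 197.0 222.0 [0.5525 0.0338 0.08  ] [(0.01, -90.2), (0.01, -179.3)]
```

Call:
servo_tool(
  commands=[0,0,-0.005,0,0,-0.12,0,0,0,-0.005,0,0,-0.12,0,0,0,-0.005,0,0,-0.12,0,0,0,-0.005,0,0,-0.12,0,0,0,-0.005,0,0,-0.12,0,0,0,-0.005,0,0,-0.12,0,0,0,-0.005,0,0,-0.12,0,0,0,-0.005,0,0,-0.12,0,0,0,-0.005,0,0,-0.12,0,0,0,-0.005,0,0,-0.12,0,0,0,-0.005,0,0,-0.12,0,0,0,-0.005,0,0,-0.02,0],
)

```text
t: 1.1
eef_pos: [0.2196, -0.5847, 0.2909]
tool_rot: [-3.141, -0.001, 1.703]
force: [-0.2, -0.1, -0.3]
gripper_width: 0.0856
grip_force: 0.0
```

Call:
servo_tool(
  commands=[0.028,0.022,0,0,0,0,0,0.028,0.022,0,0,0,0,0,0.028,0.022,0,0,0,0,0,0.028,0.022,0,0,0,0,0,0.028,0.022,0,0,0,0,0,0.028,0.022,0,0,0,0,0,0.028,0.022,0,0,0,0,0,0.028,0.022,0,0,0,0,0,0.028,0.022,0,0,0,0,0,0.028,0.022,0,0,0,0,0,0.028,0.022,0,0,0,0,0,0.028,0.022,0,0,0,0,0,0.028,0.022,0,0,0,0,0,0.028,0.022,0,0,0,0,0,0.028,0.022,0,0,0,0,0,0.028,0.022,0,0,0,0,0,0,0,0,0,0,0,0,0,0,0,0,0,0,0],
)

```text
t: 2.6
eef_pos: [0.5123, -0.0927, 0.2913]
tool_rot: [3.141, -0.001, 1.703]
force: [-0.4, -1.3, -0.1]
gripper_width: 0.0855
grip_force: 0.0
```

Run:
```python
from h import *
f,p=grab("wrist"); s=r.state(); print(s["eef_pos"],s["tool_rot"],s["qpos"].round(2)); print(p["K"],p["R"].round(3),(-p["R"].T@p["t"]).round(3))
np.savez("pics/w1.npz",f=f,**p)
cv2.imwrite("pics/w1.png",cv2.resize(f[:,:,::-1],(800,600),interpolation=cv2.INTER_CUBIC))
```

```text
[ 0.51136853 -0.09495833  0.29103864] [-3.14068452e+00  2.08113367e-04  1.69965166e+00] [ 0.48  0.52 -0.61  1.79  0.36  0.94 -0.15]
[[297.31863964   0.         257.69942571]
 [  0.         297.31863964 191.18620568]
 [  0.           0.           1.        ]] [[ 0.991  0.131 -0.   ]
 [ 0.124 -0.941  0.314]
 [ 0.041 -0.312 -0.949]] [ 0.501 -0.013  0.434]
```

View pics/w1.png

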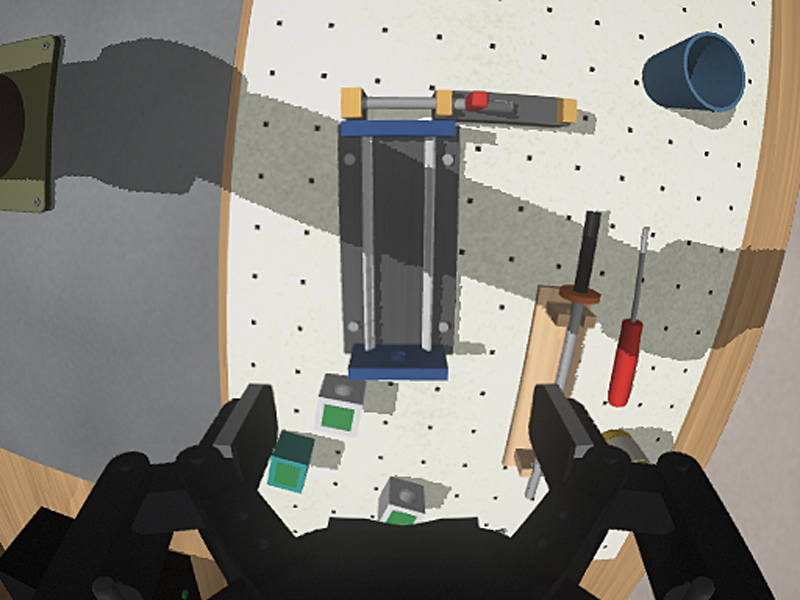

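```bash
cat >> h.py <<'E'
def T(b): c,s=np.cos(b[2]),np.sin(b[2]); return np.array([[c,-s],[s,c]])
def tobed(X,b): X=np.atleast_2d(X); return np.c_[(X[:,:2]-b[:2])@T(b),X[:,2:]]
def toworld(x,b): x=np.atleast_2d(x).astype(float); return np.c_[x[:,:2]@T(b).T+b[:2],x[:,2:]]
def bedfit(f,p,b,z=.064):
    for _ in range(3):
        P=[]; 
        for c in blobs(f,*C["blue"],40):
            q=tobed(onz("wrist",c[:,0],z,p),b); m=q.mean(0)
            if abs(m[0])<.03 and abs(abs(m[1])-.106)<.03: P.append((np.sign(m[1]),q))
        o=[]
        for s,q in P:
            mid=np.abs(q[:,0])<.035; y=q[:,1]*s; e=mid&(y>y[mid].max()-.006); k=np.polyfit(q[e,0],q[e,1],1)
            near=y>y.max()-.011; hi=q[near,0].max(); lo=q[near,0].min(); o.append((s,(hi+lo)/2,hi-lo,k[1]-s*.112,k[0]))
        o.sort(); b=np.array(b,float)
        dx=[v[1] for v in o]; dy=[v[3] for v in o]
        b[:2]+=T(b)@[np.mean(dx),np.mean(dy)]
        if len(o)==2: b[2]+=-(dx[1]-dx[0])/.212
    return b,o
E
python3 - <<'E'
from h import *
d=np.load("pics/w1.npz"); f=d["f"]; p={k:d[k] for k in"KRt"}
b,o=bedfit(f,p,[.5095,-.0996,.127]); print(b,np.degrees(b[2])); print(np.round(o,4))
np.save("bed.npy",b)
for k,z in(("red",.096),("green",.05),("turq",.05)):
    for c in blobs(f,*C[k],20)[:6]:
        q=onz("wrist",c[:,0],z,p); x=tobed(q,b); (u,v),wh,a=cv2.minAreaRect(c); print(k,u,v,q.mean(0).round(4),x.min(0).round(4),x.max(0).round(4))
# rod: orange collar, dark handle
for c in blobs(f,(5,120,50),(15,255,200),20)[:6]:
    (u,v),wh,a=cv2.minAreaRect(c); print("or",u,v,wh,onz("wrist",[u,v],.04,p).round(4))
E
```

```text
[ 0.50761854 -0.09974058  0.127975  ] 7.332427585746109
[[-1.      0.      0.0875  0.0011  0.005 ]
 [ 1.      0.      0.0883 -0.0011 -0.0014]]
red 399.7884826660156 232.05770874023438 [ 0.718  -0.1571  0.096 ] [ 0.1895 -0.1275  0.096 ] [ 0.2124 -0.0438  0.096 ]
red 306.5 63.0 [0.5503 0.0332 0.096 ] [0.054  0.1215 0.096 ] [0.0643 0.1312 0.096 ]
green 215.61538696289062 266.9230651855469 [ 0.4701 -0.2687  0.05  ] [-0.0748 -0.1779  0.05  ] [-0.0427 -0.1488  0.05  ]
green 182.88677978515625 303.8962097167969 [ 0.4187 -0.3545  0.05  ] [-0.1362 -0.2579  0.05  ] [-0.1056 -0.2247  0.05  ]
green 256.11767578125 332.0294189453125 [ 0.5489 -0.4     0.05  ] [-0.0132 -0.3116  0.05  ] [ 0.0188 -0.2906  0.05  ]
turq 184.88238525390625 294.97064208984375 [ 0.4229 -0.3364  0.05  ] [-0.1443 -0.2663  0.05  ] [-0.0862 -0.1827  0.05  ]
or 370.4054260253906 188.56756591796875 (25.975038528442383, 9.535140991210938) [[ 0.6812 -0.1167  0.04  ]]
or 3.5 377.0 (7.0, 12.0) [[-0.2979 -0.9617  0.04  ]]
```

Call:
servo_tool(
  commands=[0.0307,0.0137,0.01,0,0,0,0.4,0.0307,0.0137,0.02,0,0,0,0.4,0.0307,0.0137,0.02,0,0,0,0.4,0.0307,0.0135,0.02,0,0,0,0.4,0,0,0.03,0,0,0,0.4,0,0,0.03,0,0,0,0.4,0,0,0.03,0,0,0,0.4,0,0,0.03,0,0,0,0.4,0,0,0.02,0,0,0,0.4,0,0,0.012,0,0,0,0.4,0,0,0,0,0,0,0.4,0,0,0,0,0,0,0.4],
  squeeze=60,
)

```text
t: 3.65
eef_pos: [0.5494, 0.0316, 0.069]
tool_rot: [-3.14, 0.001, 1.697]
force: [0.2, 0.3, -0.2]
gripper_width: 0.0514
grip_force: 0.0
```

Call:
servo_tool(
  commands=[0,0,0,0,0,0,1,0,0,0,0,0,0,1,0,0,0,0,0,0,1,0,0,0,0,0,0,1,0,0,0,0,0,0,1,0,0,0,0,0,0,1,0,0,0,0,0,0,1],
)

```text
t: 4.23
eef_pos: [0.5506, 0.0331, 0.0704]
tool_rot: [3.14, 0.001, 1.699]
force: [0.1, -0.7, 6.2]
gripper_width: 0.011
grip_force: 58.6
```

Call:
servo_tool(
  commands=[0,0.01,0,0,0,0,1,0,0.01,0,0,0,0,1,0,0.01,0,0,0,0,1,0,0.01,0,0,0,0,1,0,0.01,0,0,0,0,1,0,0.01,0,0,0,0,1,0,0.003,0,0,0,0,1,0,0,0,0,0,0,1,0,0,0,0,0,0,1],
)

```text
t: 4.98
eef_pos: [0.6139, 0.0413, 0.0705]
tool_rot: [3.138, 0.0, 1.699]
force: [0.9, -0.4, 4.6]
gripper_width: 0.0107
grip_force: 58.8
```

```bash
python3 -c "
from h import *
b=np.load('bed.npy'); s=r.state(); print(tobed(s['eef_pos'],b),s['force'])"
```

```text
[[0.12338848 0.12631448 0.0704949 ]] [ 0.87084506 -0.4047821   4.60232194]
```

Call:
servo_tool(
  commands=[0,0,0,0,0,0,0.3,0,0,0,0,0,0,0.2,0,0,0,0,0,0,0,0,0,-0.03,0,0,0,0,0,0,-0.03,0,0,0,0,0.025,-0.03,-0.03,0,0,0,0,0.025,-0.03,-0.03,0,0,0,0,0.025,-0.03,-0.03,0,0,0,0,0,0,-0.03,0,0,0,0,0,0,0,0,0,0,0,0,0,0,0,0,0,0],
)

```text
t: 5.9
eef_pos: [0.5292, 0.0952, 0.2371]
tool_rot: [3.138, 0.0, 1.701]
force: [-0.5, -1.0, 0.1]
gripper_width: 0.0852
grip_force: 0.0
```

```bash
cat >> h.py <<'E'
def meas(b,name=None):
    """green patches seen by wrist: bed x,y, long-side yaw rel. bed x"""
    f,p=grab("wrist"); s=r.state(); print("tcp bed",tobed(s["eef_pos"],b).round(4)[0],"yaw",s["tool_rot"].round(4),"w",round(s["gripper_width"],4))
    if name: cv2.imwrite(f"pics/{name}.png",cv2.resize(f[:,:,::-1],(800,600),interpolation=cv2.INTER_CUBIC)); np.savez(f"pics/{name}.npz",f=f,**p)
    for c in blobs(f,*C["green"],60):
        (u,v),_,_=cv2.minAreaRect(c)
        for z in (.05,.06):
            x=tobed(onz("wrist",c[:,0],z,p),b)[:,:2]*1000; (m,wh,a)=cv2.minAreaRect(x.astype(np.float32))
            q=cv2.boxPoints((m,wh,a)); e=[q[1]-q[0],q[2]-q[1]]
            print("px",round(u),round(v),"z",z,"bed",np.round(m,1),[(round(float(np.linalg.norm(k)),1),round((float(np.degrees(np.arctan2(k[1],k[0])))+45)%180-45,1)) for k in e])
    return f,p
E
python3 -c "
from h import *
meas(np.load('bed.npy'),'w2')"
```

```text
tcp bed [0.0456 0.1898 0.2357] yaw [3.1410e+00 6.0000e-04 1.6996e+00] w 0.0854
px 199 80 z 0.05 bed [-18.  290.2] [(29.1, -30.0), (25.4, 60.0)]
px 199 80 z 0.06 bed [-16.1 289.6] [(28.3, -30.0), (24.7, 60.0)]
px 277 6 z 0.05 bed [ 66.8 376.7] [(29.3, -7.8), (15.6, 82.2)]
px 277 6 z 0.06 bed [ 66.2 373.5] [(28.4, -7.8), (15.1, 82.2)]
```

View pics/w2.png

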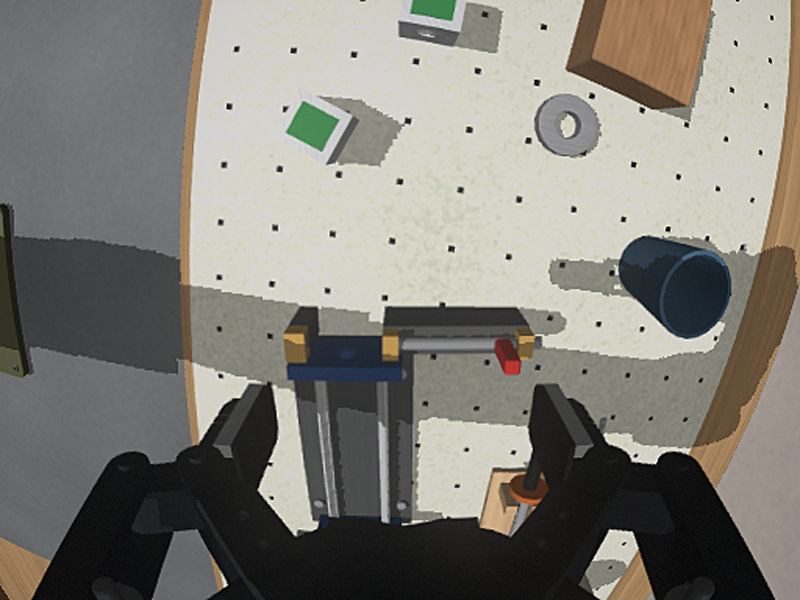

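Call:
servo_tool(
  commands=[0.0334,-0.0212,0,0,0,0,0,0.0334,-0.0212,0,0,0,0,0,0.0334,-0.0212,0,0,0,0,0,0,0,0.03,0,0,0.1047,0,0,0,0.03,0,0,0.1047,0,0,0,0.03,0,0,0.1047,0,0,0,0.03,0,0,0.1047,0,0,0,0.03,0,0,0.1047,0,0,0,0,0,0,0,0],
)

```text
t: 6.7
eef_pos: [0.4493, 0.1836, 0.0801]
tool_rot: [-3.135, 0.009, 1.174]
force: [-0.4, -0.8, 0.3]
gripper_width: 0.0853
grip_force: 0.0
```

```bash
python3 -c "
from h import *
meas(np.load('bed.npy'))"
```

```text
tcp bed [-0.0206  0.2889  0.0824] yaw [-3.1372  0.0072  1.1787] w 0.0853
px 312 21 z 0.05 bed [ 67.9 381.8] [(29.8, -10.3), (25.9, 79.7)]
px 312 21 z 0.06 bed [ 65.2 380.5] [(28.1, -10.3), (24.4, 79.7)]
px 263 220 z 0.05 bed [-17.9 289.8] [(29.6, -30.0), (25.3, 60.0)]
px 263 220 z 0.06 bed [-15.7 293.8] [(27.9, -30.0), (23.8, 60.0)]
```

Call:
servo_tool(
  commands=[0.002,0.002,0.02,0,0,0,0,0,0,0.02,0,0,0,0,0,0,0.014,0,0,0,0,0,0,0.0075,0,0,0,0,0,0,0,0,0,0,0.6,0,0,0,0,0,0,0.8,0,0,0,0,0,0,1,0,0,0,0,0,0,1,0,0,0,0,0,0,1,0,0,0,0,0,0,1],
  squeeze=50,
)

```text
t: 7.58
eef_pos: [0.4559, 0.1871, 0.0253]
tool_rot: [3.14, -0.002, 1.177]
force: [-0.0, -0.7, 6.9]
gripper_width: 0.0432
grip_force: 51.9
```

Call:
servo_tool(
  commands=[0,0,-0.02,0,0,0,1,0,0,-0.03,0,0,-0.1047,1,0,0,-0.03,0,0,-0.1047,1,0,0,-0.02,0,0,-0.1047,1,0,0,0,0,0,-0.1047,1,0,0,0,0,0,-0.1047,1,-0.0365,0.0025,0,0,0,0,1,-0.0365,0.0025,0,0,0,0,1,-0.0365,0.0025,0,0,0,0,1,-0.0365,0.0025,0,0,0,0,1,-0.0365,0.0025,0,0,0,0,1,-0.0365,0.0025,0,0,0,0,1,0,0,0,0,0,0,1,0,0,0,0,0,0,1],
)

```text
t: 8.75
eef_pos: [0.4982, -0.0323, 0.124]
tool_rot: [-3.141, 0.002, 1.693]
force: [-0.8, 1.3, -1.6]
gripper_width: 0.0432
grip_force: 52.0
```

```bash
python3 -c "
from h import *
meas(np.load('bed.npy'),'w3')"
```

```text
tcp bed [-0.0003  0.0708  0.1243] yaw [3.1412e+00 2.0000e-04 1.6972e+00] w 0.043
px 258 276 z 0.05 bed [-2. -4.] [(47.0, 90.0), (54.9, 0.0)]
px 258 276 z 0.06 bed [-2.  3.] [(44.9, 90.0), (52.4, 0.0)]
```

View pics/w3.png

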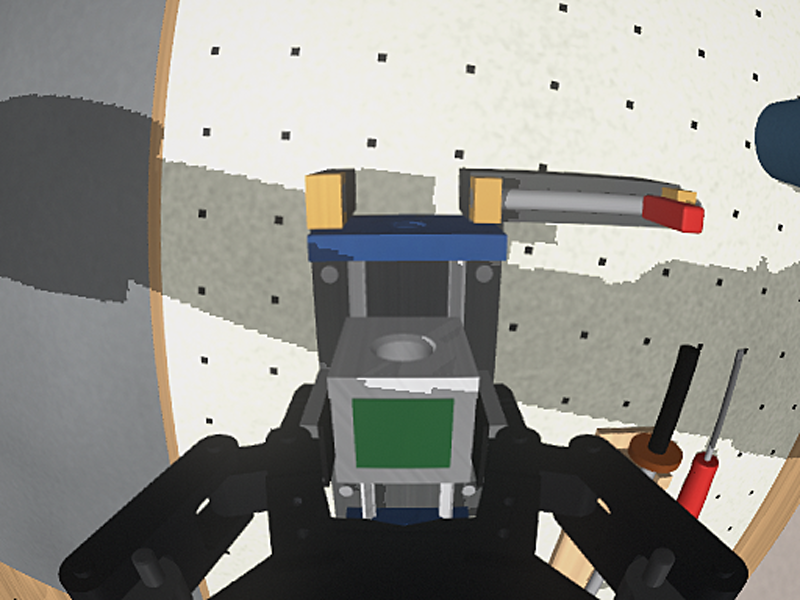

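Call:
servo_tool(
  commands=[0,0,0.03,0,0,0,1,0,0,0.025,0,0,0,1,0,0,0.015,0,0,0,1,0,0,0.01,0,0,0,1,0,0,0.0085,0,0,0,1,0,0,0,0,0,0,1,0,0,0,0,0,0,1],
)

```text
t: 9.38
eef_pos: [0.4995, -0.0259, 0.0358]
tool_rot: [3.139, -0.002, 1.703]
force: [1.6, 0.9, -3.2]
gripper_width: 0.0428
grip_force: 59.7
```

Call:
servo_tool(
  commands=[0,0,0,0,0,0,0.4,0,0,0,0,0,0,0,0,0,-0.01,0,0,0,0,0,0,-0.03,0,0,0,0,0,0,-0.03,0,0,0,0,0.0384,0.0083,-0.02,0,0,0,0,0.0384,0.0083,0,0,0,0,0,0.0384,0.0083,0,0,0,0,0,0.0384,0.0083,0,0,0,0,0,0.0384,0.0083,0,0,0,0,0,0.0384,0.0083,0,0,0,0,0,0.0384,0.0083,0,0,0,0,0,0.0384,0.0083,0,0,0,0,0,0,0,0.02,0,0,0.09,0,0,0,0.02,0,0,0.09,0,0,0,0,0,0,0,0,0,0,0,0,0,0,0],
)

```text
t: 10.8
eef_pos: [0.5234, 0.2814, 0.0839]
tool_rot: [-3.139, 0.003, 1.522]
force: [-0.5, -0.7, 0.3]
gripper_width: 0.0853
grip_force: 0.0
```

```bash
python3 -c "
from h import *
meas(np.load('bed.npy'),'w4')"
```

```text
tcp bed [0.0653 0.3763 0.0848] yaw [-3.1412e+00  1.2000e-03  1.5216e+00] w 0.0852
px 262 214 z 0.05 bed [ 67.7 381.5] [(29.8, -10.2), (25.3, 79.8)]
px 262 214 z 0.06 bed [ 68.3 385.7] [(28.1, -10.2), (23.9, 79.8)]
```

Call:
servo_tool(
  commands=[0.0055,0.0014,0.02,0,0,0,0,0,0,0.02,0,0,0,0,0,0,0.015,0,0,0,0,0,0,0.0088,0,0,0,0,0,0,0,0,0,0,0.6,0,0,0,0,0,0,0.8,0,0,0,0,0,0,1,0,0,0,0,0,0,1,0,0,0,0,0,0,1,0,0,0,0,0,0,1],
)

```text
t: 11.68
eef_pos: [0.5271, 0.2887, 0.0221]
tool_rot: [3.139, -0.001, 1.52]
force: [-1.1, -0.9, 7.3]
gripper_width: 0.0428
grip_force: 52.5
```

```bash
python3 -c "
from h import *
b=np.load('bed.npy'); s=r.state(); print(tobed(s['eef_pos'],b),s['tool_rot'],s['grip_force'],s['gripper_width'])"
```

```text
[[0.06893236 0.3827546  0.02208298]] [ 3.13938581e+00 -1.40530169e-03  1.51972249e+00] 52.51674771308899 0.04284685578360691
```

Call:
servo_tool(
  commands=[0,0,-0.02,0,0,0,1,0,0,-0.03,0,0,-0.089,1,0,0,-0.03,0,0,-0.089,1,0,0,-0.02,0,0,0,1,-0.0399,-0.0077,0,0,0,0,1,-0.0399,-0.0077,0,0,0,0,1,-0.0399,-0.0077,0,0,0,0,1,-0.0399,-0.0077,0,0,0,0,1,-0.0399,-0.0077,0,0,0,0,1,-0.0399,-0.0077,0,0,0,0,1,-0.0399,-0.0077,0,0,0,0,1,-0.0399,-0.0077,0,0,0,0,1,-0.0399,-0.0077,0,0,0,0,1,0,0,0,0,0,0,1,0,0,0,0,0,0,1],
)

```text
t: 12.93
eef_pos: [0.502, -0.0812, 0.1204]
tool_rot: [-3.14, 0.002, 1.69]
force: [0.3, 1.4, -1.8]
gripper_width: 0.0429
grip_force: 51.7
```

```bash
python3 -c "
from h import *
meas(np.load('bed.npy'),'w5')"
```

```text
tcp bed [-0.002   0.0221  0.1207] yaw [3.1413e+00 1.0000e-04 1.6949e+00] w 0.0432
px 258 279 z 0.05 bed [ -4.7 -52.8] [(55.6, -0.3), (47.7, 89.7)]
px 258 279 z 0.06 bed [ -4.6 -45.6] [(53.0, -0.3), (45.5, 89.7)]
px 262 136 z 0.05 bed [-0.3 70.5] [(30.6, -0.4), (26.4, 89.6)]
px 262 136 z 0.06 bed [-0.4 71.9] [(29.2, -0.4), (25.2, 89.6)]
```

View pics/w5.png

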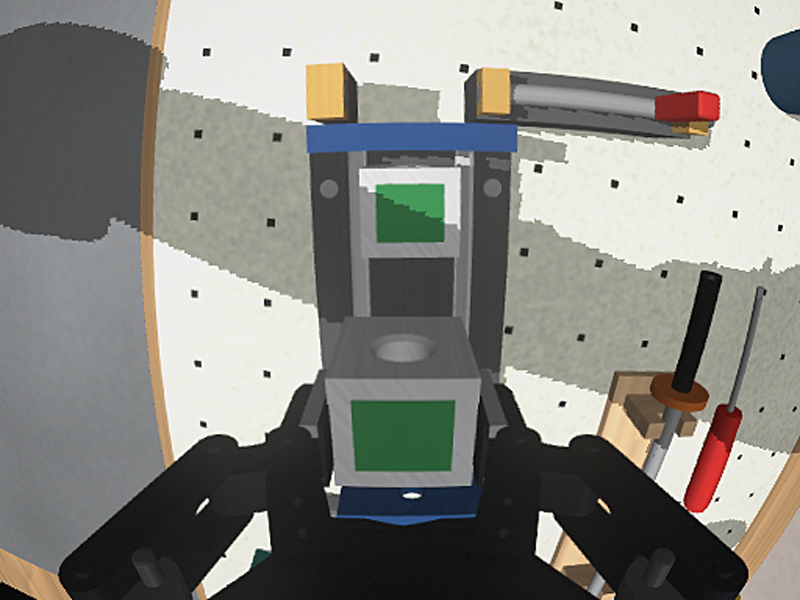

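Call:
servo_tool(
  commands=[0,0.002,0.03,0,0,-0.003,1,0,0,0.025,0,0,0,1,0,0,0.015,0,0,0,1,0,0,0.01,0,0,0,1,0,0,0.0085,0,0,0,1,0,0,0,0,0,0,1,0,0,0,0,0,0,1],
)

```text
t: 13.57
eef_pos: [0.5055, -0.0749, 0.0322]
tool_rot: [3.141, -0.001, 1.704]
force: [0.4, -0.0, -1.5]
gripper_width: 0.0431
grip_force: 53.3
```

Call:
servo_tool(
  commands=[0,0,0,0,0,0,0.4,0,0,0,0,0,0,0,0,0,-0.01,0,0,0,0,0,0,-0.03,0,0,0,0,0,0,-0.03,0,0,0,0,-0.0374,-0.0118,-0.02,0,0,0,0,-0.0374,-0.0118,-0.01,0,0,0,0,-0.0374,-0.0118,0,0,0,0,0,-0.0374,-0.0118,0,0,0,0,0,-0.0374,-0.0118,0,0,0,0,0,0,0,0,0,0,0,0,0,0,0,0,0,0,0],
)

```text
t: 14.57
eef_pos: [0.4698, -0.2712, 0.131]
tool_rot: [-3.141, 0.002, 1.694]
force: [0.7, 1.5, -0.2]
gripper_width: 0.0858
grip_force: 0.0
```

```bash
python3 -c "
from h import *
meas(np.load('bed.npy'),'w6')"
```

```text
tcp bed [-0.058  -0.1626  0.1312] yaw [3.1408 0.     1.6982] w 0.0853
px 260 196 z 0.05 bed [ -58.7 -162.9] [(29.5, -11.3), (25.4, 78.7)]
px 260 196 z 0.06 bed [ -58.8 -159.4] [(28.2, -11.3), (24.2, 78.7)]
px 193 276 z 0.05 bed [-120.4 -241.5] [(25.9, -15.9), (30.1, 74.1)]
px 193 276 z 0.06 bed [-117.7 -234.4] [(24.8, -15.9), (28.7, 74.1)]
px 320 325 z 0.05 bed [   3.4 -305.5] [(29.4, -20.6), (25.9, 69.4)]
px 320 325 z 0.06 bed [   0.6 -295.6] [(28.0, -20.6), (24.7, 69.4)]
```

View pics/w6.png

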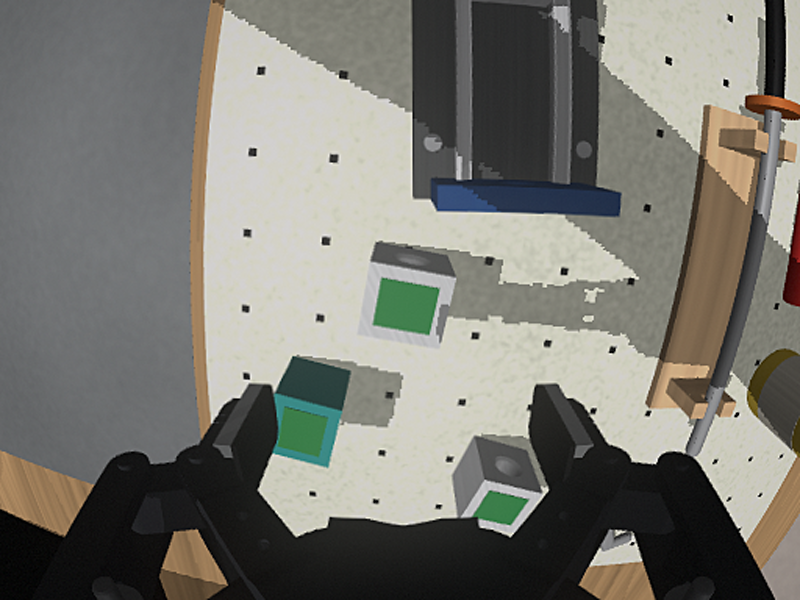

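Call:
servo_tool(
  commands=[0,-0.0007,0.03,0,0,0.0985,0,0,0,0.03,0,0,0.0985,0,0,0,0.025,0,0,0,0,0,0,0.015,0,0,0,0,0,0,0.0095,0,0,0,0,0,0,0,0,0,0,0.6,0,0,0,0,0,0,0.8,0,0,0,0,0,0,1,0,0,0,0,0,0,1,0,0,0,0,0,0,1,0,0,0,0,0,0,1],
)

```text
t: 15.53
eef_pos: [0.4714, -0.2679, 0.0228]
tool_rot: [3.139, 0.0, 1.504]
force: [0.3, 1.1, 7.0]
gripper_width: 0.0431
grip_force: 52.4
```

```bash
python3 -c "
from h import *
b=np.load('bed.npy'); s=r.state(); print(tobed(s['eef_pos'],b),s['tool_rot'],s['grip_force'],s['gripper_width'])"
```

```text
[[-0.05739395 -0.16211861  0.02284702]] [3.13893614e+00 4.83132126e-04 1.50379686e+00] 52.40938425064087 0.04306314450657524
```

Call:
servo_tool(
  commands=[0,0,-0.02,0,0,0,1,0,0,-0.03,0,0,-0.0975,1,0,0,-0.03,0,0,-0.0975,1,0,0,-0.02,0,0,0,1,0.034,0.0143,0,0,0,0,1,0.034,0.0143,0,0,0,0,1,0.034,0.0143,0,0,0,0,1,0.034,0.0143,0,0,0,0,1,0,0,0,0,0,0,1,0,0,0,0,0,0,1,0,0,0,0,0,0,1],
)

```text
t: 16.45
eef_pos: [0.5092, -0.1262, 0.1215]
tool_rot: [-3.141, 0.001, 1.699]
force: [-0.6, 0.3, -2.5]
gripper_width: 0.0433
grip_force: 51.8
```

```bash
python3 -c "
from h import *
meas(np.load('bed.npy'),'w7')"
```

```text
tcp bed [-0.0022 -0.0274  0.1214] yaw [-3.1402e+00  1.4000e-03  1.6970e+00] w 0.0431
px 258 278 z 0.05 bed [ -2.8 -98.2] [(48.1, 90.2), (55.6, 0.2)]
px 258 278 z 0.06 bed [ -2.7 -91.1] [(45.8, 90.2), (53.0, 0.2)]
px 261 70 z 0.05 bed [-0.2 72.9] [(26.3, 90.1), (31.1, 0.1)]
px 261 70 z 0.06 bed [-0.3 72.1] [(25.1, 90.1), (29.7, 0.1)]
px 262 139 z 0.05 bed [ 0.6 22.7] [(26.6, 90.0), (30.9, 0.0)]
px 262 139 z 0.06 bed [ 0.5 24.2] [(25.4, 90.0), (29.5, 0.0)]
```

Call:
servo_tool(
  commands=[0,0.002,0.03,0,0,0,1,0,0,0.025,0,0,0,1,0,0,0.015,0,0,0,1,0,0,0.01,0,0,0,1,0,0,0.0085,0,0,0,1,0,0,0,0,0,0,1,0,0,0,0,0,0,1],
)

```text
t: 17.08
eef_pos: [0.5126, -0.1265, 0.0335]
tool_rot: [3.139, 0.001, 1.697]
force: [1.5, 0.4, -1.5]
gripper_width: 0.0432
grip_force: 64.7
```

Call:
servo_tool(
  commands=[0,0,0,0,0,0,0.4,0,0,0,0,0,0,0,0,0,-0.01,0,0,0,0,0,0,-0.03,0,0,0,0,0,0,-0.03,0,0,0,0,-0.04,0,-0.02,0,0,0,0,-0.04,0,-0.01,0,0,0,0,-0.04,0,0,0,0,0,0,-0.04,0,0,0,0,0,0,-0.04,0,0,0,0,0.087,0,-0.04,0,0,0,0,0.087,0,-0.04,0,0,0,0,0.087,0,0,0,0,0,0,0.087,0,0,0,0,0,0,0,0],
)

```text
t: 18.25
eef_pos: [0.5347, -0.4048, 0.1319]
tool_rot: [-3.141, 0.002, 1.342]
force: [0.0, 1.9, -0.8]
gripper_width: 0.0852
grip_force: 0.0
```

```bash
python3 -c "
from h import *
meas(np.load('bed.npy'),'w8')"
```

```text
tcp bed [-0.0106 -0.303   0.132 ] yaw [-3.1412e+00 -5.0000e-04  1.3500e+00] w 0.0856
px 276 190 z 0.05 bed [   3.6 -305. ] [(29.5, -20.6), (25.2, 69.4)]
px 276 190 z 0.06 bed [   4.2 -301.7] [(28.2, -20.6), (24.1, 69.4)]
px 112 172 z 0.05 bed [-120.6 -241.1] [(26.0, -15.9), (30.0, 74.1)]
px 112 172 z 0.06 bed [-114.5 -240.6] [(24.8, -15.9), (28.7, 74.1)]
```

Call:
servo_tool(
  commands=[0.003,0.014,0.01,0,0,0.011,0,0,0,0.03,0,0,0,0,0,0,0.03,0,0,0,0,0,0,0.02,0,0,0,0,0,0,0.013,0,0,0,0,0,0,0.0075,0,0,0,0,0,0,0,0,0,0,0.6,0,0,0,0,0,0,0.8,0,0,0,0,0,0,1,0,0,0,0,0,0,1,0,0,0,0,0,0,1,0,0,0,0,0,0,1],
)

```text
t: 19.3
eef_pos: [0.5521, -0.4015, 0.023]
tool_rot: [3.139, 0.001, 1.34]
force: [-0.5, 0.7, 6.9]
gripper_width: 0.0427
grip_force: 53.1
```

```bash
python3 -c "
from h import *
b=np.load('bed.npy'); s=r.state(); print(tobed(s['eef_pos'],b),s['tool_rot'],s['grip_force'],s['gripper_width'])"
```

```text
[[ 0.0055792  -0.30495179  0.02298115]] [3.13894422e+00 7.70743630e-04 1.33969385e+00] 53.11947047710419 0.04265937809451415
```

Call:
servo_tool(
  commands=[0,0,-0.02,0,0,0,1,0,0,-0.03,0,0,-0.0898,1,0,0,-0.03,0,0,-0.0898,1,0,0,-0.02,0,0,-0.0898,1,0,0,0,0,0,-0.0898,1,0.0384,-0.0009,0,0,0,0,1,0.0384,-0.0009,0,0,0,0,1,0.0384,-0.0009,0,0,0,0,1,0.0384,-0.0009,0,0,0,0,1,0.0384,-0.0009,0,0,0,0,1,0.0384,-0.0009,0,0,0,0,1,0,0,0,0,0,0,1,0,0,0,0,0,0,1,0,0,0,0,0,0,1],
)

```text
t: 20.47
eef_pos: [0.5162, -0.1738, 0.1213]
tool_rot: [-3.141, 0.001, 1.699]
force: [0.3, -0.7, -2.7]
gripper_width: 0.0435
grip_force: 52.3
```

```bash
python3 -c "
from h import *
meas(np.load('bed.npy'),'w9')"
```

```text
tcp bed [-0.0011 -0.0755  0.1211] yaw [-3.1413e+00  1.5000e-03  1.6973e+00] w 0.0433
px 258 277 z 0.05 bed [  -1.8 -145. ] [(47.8, 90.0), (55.5, 0.0)]
px 258 277 z 0.06 bed [  -1.8 -137.9] [(45.6, 90.0), (52.9, 0.0)]
px 261 70 z 0.05 bed [ 0.7 25.1] [(26.9, 90.0), (31.1, 0.0)]
px 261 70 z 0.06 bed [ 0.6 24.2] [(25.6, 90.0), (29.6, 0.0)]
px 260 145 z 0.05 bed [ -0.2 -29.8] [(26.8, 90.0), (31.2, 0.0)]
px 260 145 z 0.06 bed [ -0.3 -28.1] [(25.5, 90.0), (29.7, 0.0)]
px 260 10 z 0.05 bed [-0.3 69.8] [(15.8, 90.1), (30.5, 0.1)]
px 260 10 z 0.06 bed [-0.3 66.8] [(15.1, 90.1), (29.0, 0.1)]
px 154 345 z 0.05 bed [-115.8 -243.5] [(15.5, -18.6), (29.9, 71.4)]
px 154 345 z 0.06 bed [-110.5 -231.9] [(14.7, -18.6), (28.5, 71.4)]
```

Call:
servo_tool(
  commands=[0.001,0.001,0.03,0,0,0,1,0,0,0.025,0,0,0,1,0,0,0.015,0,0,0,1,0,0,0.01,0,0,0,1,0,0,0.008,0,0,0,1,0,0,0,0,0,0,1,0,0,0,0,0,0,1],
)

```text
t: 21.1
eef_pos: [0.5187, -0.1733, 0.0336]
tool_rot: [3.138, 0.001, 1.697]
force: [2.3, 0.0, -1.8]
gripper_width: 0.0434
grip_force: 67.1
```

Call:
servo_tool(
  commands=[0,0,0,0,0,0,0.4,0,0,0,0,0,0,0,0,0,-0.01,0,0,0,0,0,0,-0.03,0,0,0,0,0,0,-0.03,0,0,0,0,-0.025,0.02,-0.03,0,0,0,0,-0.025,0.02,-0.03,0,0,0,0,0,0.02,-0.03,0,0,0,0,0,0.02,-0.03,0,0,0,0,0,0.02,-0.02,0,0,0,0,0,0,0,0,0,0,0,0,0,0,0,0,0,0],
)

```text
t: 22.1
eef_pos: [0.6211, -0.206, 0.2418]
tool_rot: [3.139, 0.0, 1.7]
force: [0.3, 0.2, -0.2]
gripper_width: 0.0852
grip_force: 0.0
```

Run:
```python
from h import *
b=np.load('bed.npy')
f,p=meas(b,'w10')
b2,o=bedfit(f,p,b); print(b2,np.round(o,4));
```

```text
tcp bed [ 0.0972 -0.1203  0.2401] yaw [-3.1402e+00  1.0000e-04  1.6994e+00] w 0.0854
px 168 89 z 0.05 bed [ -3.7 -27.6] [(30.2, -0.0), (25.9, 90.0)]
px 168 89 z 0.06 bed [ -0.7 -28. ] [(29.3, -0.0), (25.1, 90.0)]
px 168 43 z 0.05 bed [-3.3 26.1] [(26.0, 90.1), (30.0, 0.1)]
px 168 43 z 0.06 bed [-0.3 24.2] [(25.2, 90.1), (29.1, 0.1)]
px 169 130 z 0.05 bed [ -3.8 -75.8] [(25.7, 90.1), (30.0, 0.1)]
px 169 130 z 0.06 bed [ -0.7 -74.7] [(24.9, 90.1), (29.1, 0.1)]
px 168 7 z 0.05 bed [-3.6 71.9] [(29.6, -0.5), (18.8, 89.5)]
px 168 7 z 0.06 bed [-0.5 68.6] [(28.7, -0.5), (18.2, 89.5)]
px 104 252 z 0.05 bed [-120.8 -241.4] [(25.4, -13.4), (29.7, 76.6)]
px 104 252 z 0.06 bed [-114.3 -235.4] [(24.6, -13.4), (28.8, 76.6)]
[ 0.50847851 -0.09866949  0.127975  ] [[-1.00e+00  0.00e+00  8.95e-02 -0.00e+00 -3.00e-04]]
```

View pics/w10.png

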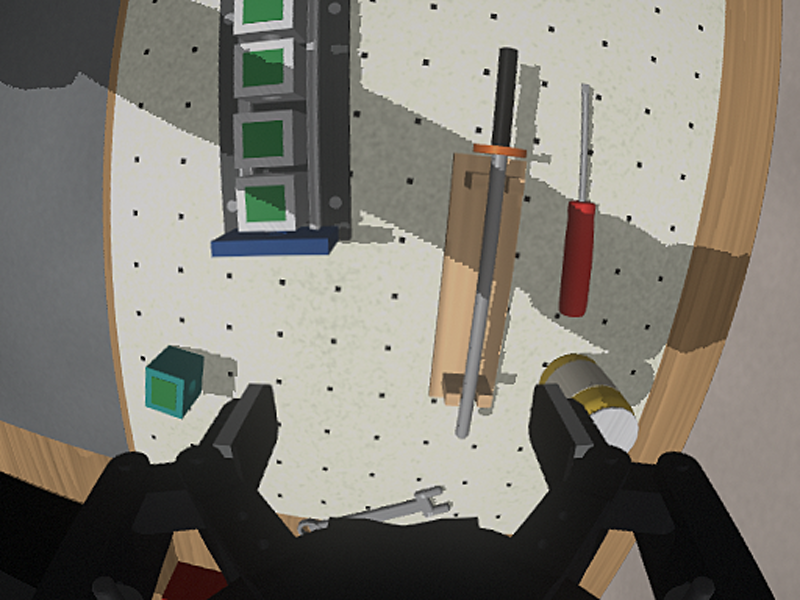

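Run:
```python
from h import *
b=np.load('bed.npy'); d=np.load("pics/w10.npz"); f=d["f"]; p={k:d[k] for k in"KRt"}
hsv=cv2.cvtColor(f,cv2.COLOR_RGB2HSV)
m=np.zeros(f.shape[:2],bool); m[30:94,312:335]=1; m&=hsv[:,:,2]<70
v,u=np.nonzero(m); ok=[]
for y in np.unique(v):
    k=u[v==y]; ok.append([k.mean(),y,len(k)])
ok=np.array(ok); print(ok[::6].round(1))
w=onz("wrist",ok[:,:2],.04,p); x=tobed(w,b)
sel=(ok[:,2]>5)&(ok[:,2]<16); k=np.polyfit(x[sel,1],x[sel,0],1); print("handle x=",k,"y",x[sel,1].min(),x[sel,1].max())
for c in blobs(f,(5,120,50),(18,255,230),20)[:4]:
    (cu,cv_),wh,a=cv2.minAreaRect(c); print("or",cu,cv_,wh,a,tobed(onz("wrist",[cu,cv_],.04,p),b).round(4))
print("tip",tobed(onz("wrist",[[463/1.5625,437/1.5625],[483/1.5625,295/1.5625]],.04,p),b).round(4))
cv2.imwrite("pics/c1.png",cv2.resize(f[25:285,270:350,::-1],None,fx=2.3,fy=2.3,interpolation=cv2.INTER_CUBIC))
# top cam
g=np.load("pics/top0.npy")
print("top tip,collar,handle end",tobed(onz("top",np.array([[541,265.5],[400,272],[354,275]])/1.5625,.04),b).round(4))
```

```text
[[324.   31.    9. ]
 [324.5  37.   12. ]
 [324.   43.   11. ]
 [324.   49.   11. ]
 [323.5  55.   12. ]
 [323.   61.   11. ]
 [322.5  67.   12. ]
 [321.5  73.   12. ]
 [321.5  79.   12. ]
 [320.5  85.   12. ]
 [320.   91.   11. ]]
handle x= [0.07269064 0.17318774] y -0.033076256283454515 0.04030344299976079
or 319.48291015625 95.64505004882812 (33.59185791015625, 5.60837984085083) 6.709836483001709 [[ 0.1702 -0.0374  0.04  ]]
tip [[ 0.1533 -0.2854  0.04  ]
 [ 0.1621 -0.1506  0.04  ]]
top tip,collar,handle end [[ 0.1515 -0.2802  0.04  ]
 [ 0.1719 -0.0397  0.04  ]
 [ 0.1771  0.0388  0.04  ]]
```

View pics/c1.png

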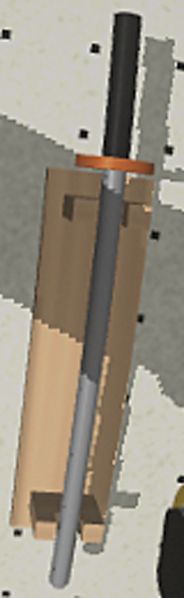

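Call:
servo_tool(
  commands=[0.0335,0.0192,0.02,0,0,0,0.55,0.0335,0.0192,0.03,0,0,0,0.55,0.0335,0.0192,0.03,0,0,0,0.55,0.0335,0.0192,0.03,0,0,0.071,0.55,0,0,0.03,0,0,0,0.55,0,0,0.02,0,0,0,0.55,0,0,0,0,0,0,0.55,0,0,0,0,0,0,0.55],
)

```text
t: 22.82
eef_pos: [0.6697, -0.0823, 0.0924]
tool_rot: [-3.136, 0.001, 1.628]
force: [0.5, -1.2, 1.5]
gripper_width: 0.0389
grip_force: 0.0
```

Run:
```python
from h import *
b=np.load('bed.npy'); f,p=meas(b,'w11')
c=blobs(f,(5,120,50),(18,255,230),20)[0]; (cu,cv_),wh,a=cv2.minAreaRect(c); print("or",cu,cv_,wh,a,tobed(onz("wrist",[cu,cv_],.04,p),b).round(4))
```

```text
tcp bed [ 0.1646 -0.0036  0.0942] yaw [-3.1401e+00  4.0000e-04  1.6270e+00] w 0.0382
px 31 137 z 0.05 bed [-10.8  71.8] [(27.2, 90.2), (31.8, 0.2)]
px 31 137 z 0.06 bed [-1.1 72.1] [(25.7, 90.2), (30.1, 0.2)]
px 45 199 z 0.05 bed [-10.  21.] [(27.2, 90.3), (31.8, 0.3)]
px 45 199 z 0.06 bed [-0.3 24. ] [(25.7, 90.3), (30.1, 0.3)]
px 63 259 z 0.05 bed [-10.8 -34.3] [(27.2, 90.3), (31.7, 0.3)]
px 63 259 z 0.06 bed [ -1.1 -28.3] [(25.7, 90.3), (30.0, 0.3)]
px 80 303 z 0.05 bed [-10.9 -83.9] [(31.5, -0.2), (27.6, 89.8)]
px 80 303 z 0.06 bed [ -1.2 -75.2] [(29.8, -0.2), (26.1, 89.8)]
or 269.3179016113281 255.18772888183594 (47.12938690185547, 31.70917320251465) 2.4895529747009277 [[ 0.1682 -0.0393  0.04  ]]
```

View pics/w11.png

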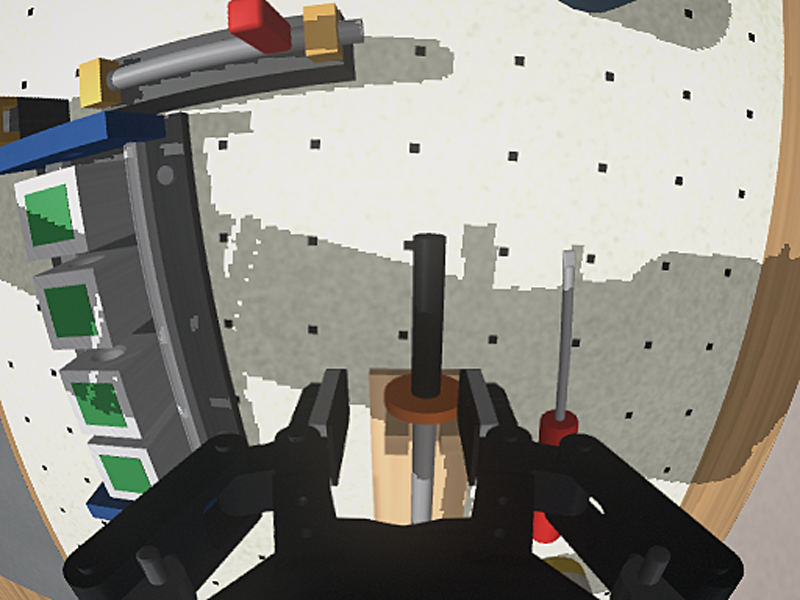

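Run:
```python
from h import *
b=np.load('bed.npy'); d=np.load("pics/w11.npz"); f=d["f"]; p={k:d[k] for k in"KRt"}
V=cv2.cvtColor(f,cv2.COLOR_RGB2HSV)[:,:,2]; ok=[]
for y in range(155,244,4):
    k=np.nonzero(V[y,255:295]<75)[0]+255
    if len(k): ok.append([k.mean(),y,len(k)])
ok=np.array(ok); print(ok[::5]); x=tobed(onz("wrist",ok[:,:2],.043,p),b); k=np.polyfit(x[:,1],x[:,0],1); print(k,np.polyval(k,.0135),x[0],x[-1])
```

```text
[[271.5  155.    26.  ]
 [274.5  175.    20.  ]
 [273.5  195.    20.  ]
 [269.28 215.    25.  ]
 [272.5  235.    18.  ]]
[0.06641097 0.1730555 ] 0.1739520502351824 [0.17407047 0.03777162 0.043     ] [ 0.17189198 -0.02729971  0.043     ]
```

Call:
servo_tool(
  commands=[0.0177,0.0082,0.02,0,0,0,0.55,0,0,0.02,0,0,0,0.55,0,0,0.015,0,0,0,0.55,0,0,0.01,0,0,0,0.55,0,0,0.0082,0,0,0,0.55,0,0,0,0,0,0,0.55,0,0,0,0,0,0,0.55],
)

```text
t: 23.45
eef_pos: [0.6794, -0.0639, 0.0213]
tool_rot: [3.141, 0.0, 1.627]
force: [0.4, 0.3, -0.2]
gripper_width: 0.0386
grip_force: 0.0
```

```bash
python3 -c "
from h import *
b=np.load('bed.npy'); s=r.state(); print(tobed(s['eef_pos'],b),s['tool_rot'])"
```

```text
[[0.17499783 0.01360848 0.02134333]] [3.14136657e+00 4.62437670e-04 1.62696209e+00]
```

Close on the handle and lift a little.

Call:
servo_tool(
  commands=[0,0,0,0,0,0,0.8,0,0,0,0,0,0,0.9,0,0,0,0,0,0,1,0,0,0,0,0,0,1,0,0,0,0,0,0,1,0,0,0,0,0,0,1,0,0,0,0,0,0,1,0,0,0,0,0,0,1],
  squeeze=115,
)

```text
t: 24.12
eef_pos: [0.6797, -0.0632, 0.0214]
tool_rot: [3.141, 0.0, 1.628]
force: [-0.0, -0.5, 3.1]
gripper_width: 0.0105
grip_force: 112.3
```

Call:
servo_tool(
  commands=[0,0,-0.01,0,0,0,1,0,0,-0.01,0,0,0,1,0,0,-0.02,0,0,0,1,0,0,-0.02,0,0,0,1,0,0,-0.03,0,0,0,1,0,0,-0.03,0,0,0,1,0,0,-0.02,0,0,0,1,0,0,0,0,0,0,1,0,0,0,0,0,0,1,0,0,0,0,0,0,1],
)

```text
t: 24.95
eef_pos: [0.6783, -0.0633, 0.1602]
tool_rot: [-3.139, 0.0, 1.628]
force: [-0.2, -0.7, -1.9]
gripper_width: 0.0108
grip_force: 112.3
```

Run:
```python
from h import *
b=np.load('bed.npy'); s=r.state(); print(tobed(s['eef_pos'],b),s['tool_rot'],s['gripper_width'],s['force'])
A=cv2.resize(r.grab_frame("scene")[100:292,100:356,::-1],(800,600),interpolation=cv2.INTER_CUBIC); cv2.imwrite("pics/s2.png",A)
```

```text
[[0.17394568 0.01435932 0.16017136]] [-3.13949409e+00  2.70163307e-04  1.62820716e+00] 0.010774482598787964 [-0.19206877 -0.67480582 -1.89335761]
```

View pics/s2.png

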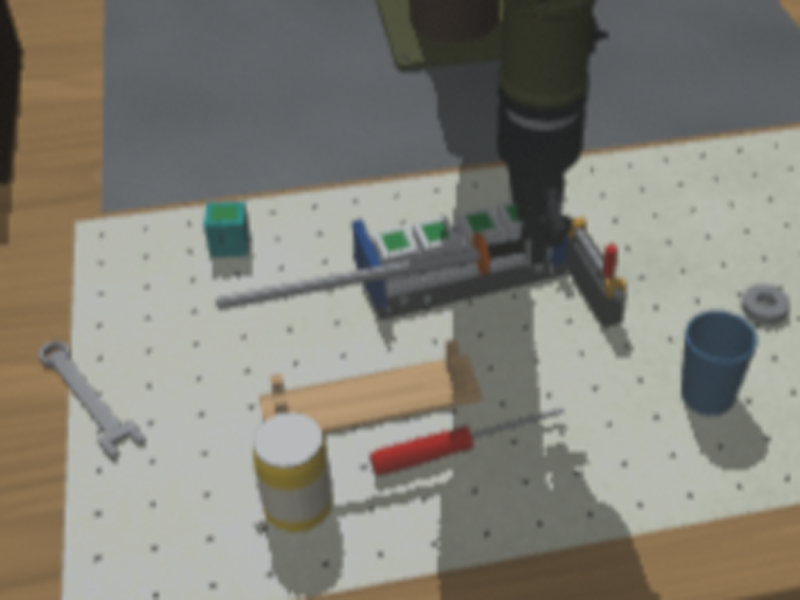

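Call:
servo_tool(
  commands=[0,0,0,0,0,-0.035,1,0,0,0,0,0,-0.0355,1,0.02,-0.007,0,0,0,0,1,0.0365,-0.0145,0,0,0,0,1,0.0365,-0.0145,0,0,0,0,1,0.0365,-0.0145,0,0,0,0,1,0.0365,-0.0145,0,0,0,0,1,0.0365,-0.0145,0,0,0,0,1,0.0365,-0.0145,0,0,0,0,1,0.0365,-0.0145,0,0,0,0,1,0.0365,-0.0145,0,0,0,0,1,0.0365,-0.0145,0,0,0,0,1,0.0365,-0.0145,0,0,0,0,1,0.0365,-0.0145,0,0,0,0,1,0.022,-0.0075,0,0,0,0,1,0,0,0,0,0,0,1,0,0,0,0,0,0,1,0,0,0,0,0,0,1],
)

```text
t: 26.5
eef_pos: [0.4503, 0.3531, 0.1598]
tool_rot: [-3.14, 0.003, 1.698]
force: [0.5, 0.3, -2.7]
gripper_width: 0.0108
grip_force: 112.3
```

Run:
```python
from h import *
b=np.load('bed.npy'); s=r.state(); print(tobed(s['eef_pos'],b),s['tool_rot'],s['gripper_width'])
for n in("top","scene"):
    f=r.grab_frame(n); np.save(f"pics/{n}3.npy",f)
    X=toworld([[0,.16,.18],[0,.405,.18],[0,.112,.038]],b); print(n,proj(n,X).round(0).tolist())
t=np.load("pics/top3.npy")[140:300,60:240,::-1]; s_=np.load("pics/scene3.npy")[60:220,230:410,::-1]
cv2.imwrite("pics/m3.png",cv2.resize(np.hstack([t,s_]),None,fx=2.2,fy=2.2,interpolation=cv2.INTER_CUBIC))
```

```text
[[0.00092866 0.4564778  0.15978441]] [-3.14004025e+00  2.71203350e-03  1.69800811e+00] 0.010774509075789973
top [[180.0, 247.0], [74.0, 261.0], [207.0, 246.0]]
scene [[291.0, 134.0], [354.0, 121.0], [275.0, 169.0]]
```

View pics/m3.png

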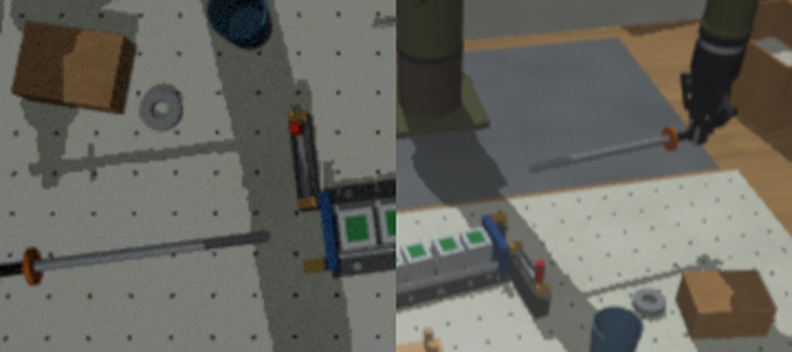

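Call:
servo_tool(
  commands=[0.001,-0.001,0.03,0,0,0,1,0,0,0.03,0,0,0,1,0,0,0.03,0,0,0,1,0,0,0.02,0,0,0,1,0,0,0.015,0,0,0,1,0,0,0.01,0,0,0,1,0,0,0.005,0,0,0,1,0,0,0,0,0,0,1,0,0,0,0,0,0,1,0,0,0,0,0,0,1],
)

```text
t: 27.43
eef_pos: [0.4498, 0.3559, 0.022]
tool_rot: [3.14, -0.001, 1.698]
force: [-0.5, 0.2, -0.8]
gripper_width: 0.0108
grip_force: 112.4
```

Run:
```python
from h import *
b=np.load('bed.npy'); s=r.state(); print(tobed(s['eef_pos'],b),s['tool_rot'])
n="top"; f=np.mean([r.grab_frame(n).astype(float) for _ in range(3)],0).astype(np.uint8); np.save("pics/top4.npy",f)
g=np.mean([r.grab_frame("scene").astype(float) for _ in range(3)],0).astype(np.uint8); np.save("pics/scene4.npy",g)
for c in blobs(f,*C["green"],30):
    M=cv2.moments(c); uv=[M["m10"]/M["m00"],M["m01"]/M["m00"]]; x=tobed(onz(n,uv,.06),b); 
    if abs(x[0,0])<.02: print("green",x.round(4))
X=toworld([[0,.1575,.038],[0,.4,.038],[0,.112,.038]],b)
print("top",proj("top",X).round(1).tolist(),"scene",proj("scene",X).round(1).tolist())
# shaft cross-sections in the top view: print profile centres
uv=proj("top",toworld([[0,y,.038] for y in np.arange(.165,.385,.02)],b))
gray=cv2.cvtColor(f,cv2.COLOR_RGB2GRAY).astype(float)
for (u,v) in uv: 
    col=gray[int(v)-9:int(v)+10,int(round(u))]; print(int(u),round(v,1),int(v)-9,col.astype(int).tolist())
cv2.imwrite("pics/m4.png",np.vstack([cv2.resize(f[225:275,60:225,::-1],(800,242),interpolation=cv2.INTER_CUBIC),cv2.resize(g[120:190,255:375,::-1],(600,350),interpolation=cv2.INTER_CUBIC).copy()[:, :600] if 0 else cv2.copyMakeBorder(cv2.resize(g[120:190,255:375,::-1],(600,350),interpolation=cv2.INTER_CUBIC),0,0,0,200,cv2.BORDER_CONSTANT)]))
```

```text
[[0.00084225 0.45928019 0.02198976]] [ 3.14012660e+00 -1.07229481e-03  1.69800307e+00]
green [[0.0011 0.0245 0.06  ]]
green [[0.0004 0.0725 0.06  ]]
green [[ 0.0003 -0.0278  0.06  ]]
green [[ 0.0005 -0.0741  0.06  ]]
top [[189.9, 248.2], [97.3, 260.5], [207.2, 245.9]] scene [[286.9, 166.7], [345.1, 153.1], [275.3, 169.4]]
187 248.5 239 [78, 79, 80, 81, 79, 79, 81, 69, 53, 53, 50, 49, 64, 77, 79, 81, 82, 82, 79]
179 249.6 240 [81, 80, 77, 80, 81, 81, 78, 66, 51, 48, 52, 47, 58, 77, 81, 82, 82, 83, 80]
171 250.6 241 [78, 80, 82, 78, 76, 77, 77, 63, 50, 50, 50, 48, 62, 77, 78, 78, 79, 76, 78]
164 251.6 242 [77, 79, 77, 76, 78, 82, 83, 76, 55, 48, 53, 53, 84, 110, 119, 121, 122, 122, 121]
156 252.6 243 [79, 80, 80, 91, 114, 122, 119, 92, 70, 80, 99, 87, 68, 97, 118, 121, 122, 122, 121]
148 253.6 244 [79, 77, 78, 84, 110, 121, 120, 92, 72, 79, 99, 92, 102, 118, 121, 121, 122, 120, 122]
141 254.6 245 [80, 79, 86, 113, 121, 123, 119, 93, 69, 75, 97, 92, 103, 118, 121, 123, 122, 122, 121]
133 255.6 246 [80, 79, 86, 113, 120, 122, 120, 92, 71, 78, 98, 91, 101, 116, 121, 123, 122, 122, 121]
126 256.7 247 [81, 81, 88, 114, 121, 122, 119, 92, 71, 81, 98, 90, 102, 115, 121, 121, 123, 121, 120]
118 257.7 248 [80, 81, 85, 112, 121, 122, 115, 89, 68, 78, 96, 88, 102, 116, 121, 121, 121, 122, 122]
110 258.7 249 [77, 78, 85, 112, 120, 122, 118, 91, 73, 80, 94, 90, 106, 119, 121, 120, 120, 121, 120]
```

View pics/m4.png

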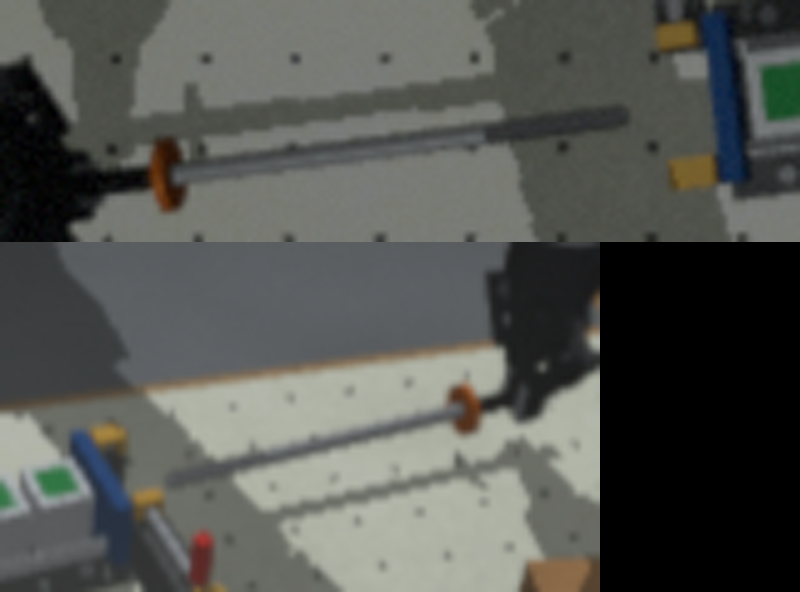

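Run:
```python
from h import *
b=np.load('bed.npy'); g=np.load("pics/scene4.npy")
from numpy import arange
P=[]
for c in blobs(g,*C["green"],8):
    M=cv2.moments(c); uv=np.array([M["m10"]/M["m00"],M["m01"]/M["m00"]]); x=tobed(onz("scene",uv,.06),b)[0]
    if abs(x[0])<.03: 
        y=min([.0721,.0242,-.028,-.0749],key=lambda t:abs(t-x[1])); print("green",uv.round(2),"err px",(uv-proj("scene",toworld([[0,y,.06]],b))[0]).round(2))
for c in blobs(g,*C["red"],8):
    M=cv2.moments(c); print("red",M["m10"]/M["m00"],M["m01"]/M["m00"],proj("scene",toworld([[.122,.127,.09],[.122,.127,.076]],b)).round(1).tolist())
gray=cv2.cvtColor(g,cv2.COLOR_RGB2GRAY).astype(float)
for y in arange(.17,.4,.025):
    u,v=proj("scene",toworld([[0,y,.0406]],b))[0]; v0=int(round(v))-6; print(round(u,1),round(v,2),v0,gray[v0:v0+15,int(round(u))].astype(int).tolist())
```

```text
green [225.91 176.75] err px [0.47 0.49]
green [238.75 173.7 ] err px [0.36 0.41]
green [253.09 170.58] err px [0.56 0.55]
green [265.91 167.42] err px [0.67 0.31]
red 64.89285714285714 181.44444444444443 [[294.5, 179.3], [294.1, 182.4]]
290.0 165.42 159 [108, 109, 108, 108, 108, 106, 97, 85, 82, 83, 97, 108, 109, 109, 109]
296.3 163.96 158 [178, 178, 176, 171, 146, 106, 89, 83, 81, 92, 104, 100, 86, 93, 107]
302.4 162.53 157 [175, 175, 176, 176, 172, 148, 106, 86, 104, 144, 167, 153, 124, 109, 107]
308.6 161.1 155 [177, 178, 177, 176, 175, 162, 133, 103, 91, 137, 173, 177, 173, 150, 150]
314.6 159.69 154 [177, 177, 178, 179, 175, 156, 123, 96, 107, 150, 175, 177, 177, 178, 179]
320.6 158.29 152 [176, 178, 178, 175, 173, 165, 140, 106, 93, 139, 175, 180, 180, 177, 162]
326.5 156.91 151 [175, 175, 175, 175, 174, 161, 128, 98, 104, 148, 174, 177, 178, 179, 179]
332.4 155.54 150 [175, 174, 173, 174, 173, 155, 121, 94, 106, 148, 172, 175, 176, 178, 175]
338.3 154.18 148 [173, 173, 173, 172, 170, 157, 129, 102, 91, 134, 167, 172, 174, 175, 177]
344.0 152.84 147 [176, 168, 148, 130, 121, 116, 109, 93, 99, 138, 165, 171, 172, 173, 176]
```

Call:
servo_tool(
  commands=[0,0,0.002,0,-0.005,0,1,-0.01,0,0,0,0,0,1,-0.01,0,0,0,0,0,1,-0.01,0,0,0,0,0,1,-0.006,0,0,0,0,0,1,-0.006,0,0,0,0,0,1,-0.005,0,0,0,0,0,1,-0.005,0,0,0,0,0,1,0,0,0,0,0,0,1,0,0,0,0,0,0,1],
)

```text
t: 28.57
eef_pos: [0.456, 0.3037, 0.0194]
tool_rot: [3.141, 0.005, 1.698]
force: [0.3, -0.1, -1.7]
gripper_width: 0.0105
grip_force: 112.4
```

Call:
servo_tool(
  commands=[-0.004,0,0,0,0,0,1,-0.004,0,0,0,0,0,1,-0.004,0,0,0,0,0,1,0,0,0,0,0,0,1],
)

```text
t: 28.9
eef_pos: [0.4576, 0.2906, 0.0192]
tool_rot: [-3.142, 0.007, 1.698]
force: [1.0, -0.5, -1.3]
gripper_width: 0.0106
grip_force: 112.4
```

Run:
```python
from h import *
b=np.load('bed.npy'); s=r.state(); print(tobed(s['eef_pos'],b),s['tool_rot'],s['force']@np.c_[[np.cos(b[2]),np.sin(b[2]),0],[-np.sin(b[2]),np.cos(b[2]),0],[0,0,1]],s['torque'])
```

```text
[[1.88649689e-04 3.93521802e-01 1.92459802e-02]] [-3.1415024  0.006615   1.697801 ] [ 0.93826663 -0.64995743 -1.30149002] [ 0.02349825 -0.12410865  0.14411499]
```

Call:
servo_tool(
  commands=[-0.004,0,0,0,0,0,1,-0.004,0,0,0,0,0,1,-0.005,0,0,0,0,0,1,-0.005,0,0,0,0,0,1,-0.006,0,0,0,0,0,1,-0.006,0,0,0,0,0,1,-0.006,0,0,0,0,0,1,-0.006,0,0,0,0,0,1,-0.006,0,0,0,0,0,1,0,0,0,0,0,0,1],
)

```text
t: 29.73
eef_pos: [0.4637, 0.242, 0.0195]
tool_rot: [-3.141, 0.007, 1.697]
force: [0.8, -0.1, -1.1]
gripper_width: 0.0106
grip_force: 112.4
```

Call:
servo_tool(
  commands=[-0.006,0,0,0,0,0,1,-0.006,0,0,0,0,0,1,-0.006,0,0,0,0,0,1,-0.006,0,0,0,0,0,1,-0.006,0,0,0,0,0,1,-0.006,0,0,0,0,0,1,-0.006,0,0,0,0,0,1,-0.006,0,0,0,0,0,1,0,0,0,0,0,0,1],
)

```text
t: 30.48
eef_pos: [0.4698, 0.1945, 0.0198]
tool_rot: [-3.141, 0.007, 1.697]
force: [0.6, -0.0, -1.0]
gripper_width: 0.0111
grip_force: 112.4
```

Run:
```python
from h import *
b=np.load('bed.npy'); s=r.state(); print(tobed(s['eef_pos'],b),s['tool_rot'],s['force']@np.c_[[np.cos(b[2]),np.sin(b[2]),0],[-np.sin(b[2]),np.cos(b[2]),0],[0,0,1]],s['torque'])
```

```text
[[8.31647500e-05 2.96698781e-01 1.97557540e-02]] [-3.14127214  0.00721536  1.69671675] [ 0.55066661 -0.10359523 -0.97464625] [-0.03074387 -0.12884469  0.10461467]
```

Call:
servo_tool(
  commands=[-0.006,0,0,0,0,0,1,-0.006,0,0,0,0,0,1,-0.006,0,0,0,0,0,1,-0.006,0,0,0,0,0,1,-0.006,0,0,0,0,0,1,-0.006,0,0,0,0,0,1,-0.006,0,0,0,0,0,1,-0.006,0,0,0,0,0,1,-0.006,0,0,0,0,0,1,-0.006,0,0,0,0,0,1,-0.006,0,0,0,0,0,1,-0.006,0,0,0,0,0,1,-0.006,0,0,0,0,0,1,-0.006,0,0,0,0,0,1,0,0,0,0,0,0,1],
)

```text
t: 31.73
eef_pos: [0.4804, 0.1113, 0.0202]
tool_rot: [-3.141, 0.007, 1.696]
force: [1.5, -1.2, -1.1]
gripper_width: 0.0108
grip_force: 112.4
```

Call:
servo_tool(
  commands=[-0.005,0,0,0,0,0,1,-0.005,0,0,0,0,0,1,-0.005,0,0,0,0,0,1,-0.005,0,0,0,0,0,1,-0.005,0,0,0,0,0,1,-0.005,0,0,0,0,0,1,0,0,0,0,0,0,1],
)

```text
t: 32.32
eef_pos: [0.4843, 0.082, 0.0204]
tool_rot: [-3.142, 0.007, 1.697]
force: [0.8, -1.6, -1.6]
gripper_width: 0.0105
grip_force: 112.4
```

Run:
```python
from h import *
b=np.load('bed.npy'); s=r.state(); print(tobed(s['eef_pos'],b),s['tool_rot'],s['force']@np.c_[[np.cos(b[2]),np.sin(b[2]),0],[-np.sin(b[2]),np.cos(b[2]),0],[0,0,1]],s['torque'])
```

```text
[[5.85841995e-05 1.83224759e-01 2.03805138e-02]] [-3.14151514  0.00653572  1.69717085] [ 0.56093679 -1.72868671 -1.57840874] [ 0.02598591 -0.09716284  0.16230983]
```

Call:
servo_tool(
  commands=[-0.004,0,0,0,0,0,1,-0.004,0,0,0,0,0,1,-0.003,0,0,0,0,0,1,-0.002,0,0,0,0,0,1,-0.002,0,0,0,0,0,1,0,0,0,0,0,0,1,0,0,0,0,0,0,1],
)

```text
t: 32.9
eef_pos: [0.486, 0.0687, 0.0205]
tool_rot: [3.142, 0.005, 1.698]
force: [0.3, 0.0, -0.5]
gripper_width: 0.0106
grip_force: 112.4
```

Call:
servo_tool(
  commands=[-0.001,0,0,0,0,0,1,-0.001,0,0,0,0,0,1,0,0,0,0,0,0,1,0,0,0,0,0,0,1],
)

```text
t: 33.23
eef_pos: [0.4862, 0.0668, 0.0205]
tool_rot: [3.142, 0.005, 1.699]
force: [0.6, -0.1, -1.1]
gripper_width: 0.0108
grip_force: 112.4
```

Run:
```python
from h import *
b=np.load('bed.npy'); s=r.state(); print(tobed(s['eef_pos'],b),s['tool_rot'],s['force']@np.c_[[np.cos(b[2]),np.sin(b[2]),0],[-np.sin(b[2]),np.cos(b[2]),0],[0,0,1]],s['torque'])
f,p=grab("wrist"); np.savez("pics/w12.npz",f=f,**p)
c=blobs(f,(5,120,50),(18,255,230),20)
for k in c[:4]: print(cv2.minAreaRect(k))
cv2.imwrite("pics/w12.png",cv2.resize(f[180:340,130:390,::-1],(780,480),interpolation=cv2.INTER_CUBIC))
```

```text
[[5.17612133e-05 1.67917711e-01 2.04770702e-02]] [3.14156683 0.00522322 1.69859392] [ 0.60145933 -0.18095649 -1.13841267] [ 0.06285966 -0.06522289  0.10739705]
((272.0, 324.0), (18.0, 4.0), 90.0)
((243.0, 324.0), (18.0, 4.0), 90.0)
```

Not yet in contact; creep on until the force rises.

Call:
servo_tool(
  commands=[-0.001,0,0,0,0,0,1,-0.001,0,0,0,0,0,1,-0.001,0,0,0,0,0,1,0,0,0,0,0,0,1],
)

```text
t: 33.62
eef_pos: [0.4864, 0.0658, 0.0205]
tool_rot: [3.141, 0.002, 1.7]
force: [-1.3, 4.9, -1.8]
gripper_width: 0.0105
grip_force: 112.4
```

Call:
servo_tool(
  commands=[-0.001,0,0,0,0,0,1,-0.001,0,0,0,0,0,1,0,0,0,0,0,0,1,0,0,0,0,0,0,1],
)

```text
t: 33.95
eef_pos: [0.4863, 0.0658, 0.0205]
tool_rot: [3.141, -0.001, 1.701]
force: [-2.4, 8.3, -1.6]
gripper_width: 0.0104
grip_force: 112.3
```

Call:
servo_tool(
  commands=[0.001,0,0,0,0,0,1,0,0,0,0,0,0,1,0,0,0,0,0,0,0.9,0,0,0,0,0,0,0.75,0,0,0,0,0,0,0.55,0,0,0,0,0,0,0.55,0,0,-0.02,0,0,0,0.55,0,0,-0.03,0,0,0,0.55,0,0,-0.03,0,0,0,0.4,0.0,0,-0.03,0,0,0,0.4,-0.01,0.03,-0.04,0,0,0,0.4,-0.01,0.03,-0.04,0,0,0,0.4,0,0,0,0,0,0,0.4,0,0,0,0,0,0,0.4],
)

```text
t: 35.12
eef_pos: [0.5395, 0.0524, 0.1976]
tool_rot: [3.137, 0.006, 1.694]
force: [-0.5, -0.8, -1.1]
gripper_width: 0.0511
grip_force: 0.0
```

Run:
```python
from h import *
b=np.load('bed.npy'); f,p=meas(b,"w13")
for k,lim in(("red",(C["red"])),("or",((5,120,50),(18,255,230)))):
    for c in blobs(f,*lim,20)[:4]:
        x=tobed(onz("wrist",c[:,0],.096 if k=="red" else .038,p),b); print(k,cv2.minAreaRect(c)[0],x.min(0).round(4),x.max(0).round(4))
```

```text
tcp bed [0.0487 0.1472 0.196 ] yaw [-3.1414  0.0065  1.6963] w 0.0512
px 217 314 z 0.05 bed [ -2.5 -37.5] [(25.4, 92.2), (30.7, 2.2)]
px 217 314 z 0.06 bed [ -0.7 -28.3] [(24.5, 92.2), (29.7, 2.2)]
px 217 282 z 0.05 bed [ 0.8 16. ] [(24.9, -0.0), (26.2, 90.0)]
px 217 282 z 0.06 bed [ 2.5 23.3] [(24.0, -0.0), (25.3, 90.0)]
px 210 245 z 0.05 bed [-2.5 66.7] [(25.8, 90.9), (30.3, 0.9)]
px 210 245 z 0.06 bed [-0.7 72.2] [(24.9, 90.9), (29.2, 0.9)]
red (370.4800109863281, 348.6400146484375) [ 0.188  -0.0822  0.096 ] [ 0.2064 -0.0529  0.096 ]
or (211.63275146484375, 201.75692749023438) [-0.0194  0.1045  0.038 ] [0.0198 0.1243 0.038 ]
or (447.0, 15.0) [0.2507 0.3162 0.038 ] [0.292  0.3638 0.038 ]
or (345.5, 193.0) [0.1421 0.1139 0.038 ] [0.1544 0.1326 0.038 ]
```

View pics/w13.png

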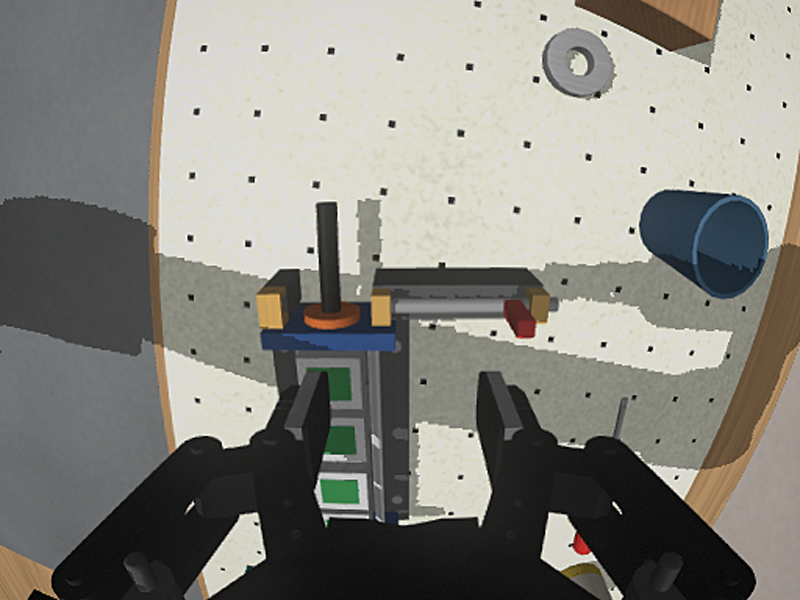

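Call:
servo_tool(
  commands=[-0.007,0.0246,0.01,0,0.005,0,0.4,-0.007,0.0246,0.01,0,0,0,0.4,-0.0067,0.0246,0.01,0,0,0,0.4,0,0,0,0,0,0,0.4,0,0,0,0,0,0,0.4,0,0,0.03,0,0,0,0.4,0,0,0.03,0,0,0,0.4,0,0,0.02,0,0,0,0.4,0,0,0.0145,0,0,0,0.4,0,0,0,0,0,0,0.4,0,0,0,0,0,0,0.4],
  squeeze=60,
)

```text
t: 36.08
eef_pos: [0.611, 0.0429, 0.071]
tool_rot: [-3.138, 0.0, 1.7]
force: [0.4, -0.2, 1.0]
gripper_width: 0.051
grip_force: 0.0
```

Run:
```python
from h import *
b=np.load('bed.npy'); s=r.state(); print(tobed(s['eef_pos'],b),s['tool_rot'],s['force'])
```

```text
[[0.12077377 0.12830876 0.07096164]] [-3.13813266e+00  2.49816155e-04  1.70018233e+00] [ 0.40568089 -0.16889598  0.98832285]
```

Call:
servo_tool(
  commands=[-0.001,0,0,0,0,0,1,0,0,0,0,0,0,1,0,0,0,0,0,0,1,0,0,0,0,0,0,1,0,0,0,0,0,0,1,0,0,0,0,0,0,1,0,0,0,0,0,0,1],
)

```text
t: 36.67
eef_pos: [0.6139, 0.0417, 0.0728]
tool_rot: [3.14, 0.0, 1.698]
force: [-1.3, -0.2, 7.1]
gripper_width: 0.0109
grip_force: 59.2
```

Call:
servo_tool(
  commands=[0,-0.008,0,0,0,0,1,0,-0.008,0,0,0,0,1,0,-0.008,0,0,0,0,1,0,-0.008,0,0,0,0,1,0,-0.008,0,0,0,0,1,0,-0.008,0,0,0,0,1,0,-0.007,0,0,0,0,1,0,-0.006,0,0,0,0,1,0,-0.004,0,0,0,0,1,0,0,0,0,0,0,1,0,0,0,0,0,0,1],
)

```text
t: 37.58
eef_pos: [0.549, 0.0334, 0.0727]
tool_rot: [3.14, 0.001, 1.699]
force: [-1.4, -0.1, 10.1]
gripper_width: 0.0107
grip_force: 59.7
```

Run:
```python
from h import *
b=np.load('bed.npy'); s=r.state(); print(tobed(s['eef_pos'],b),s['tool_rot'],s['force'])
```

```text
[[0.05802405 0.12673551 0.07269651]] [3.14022434e+00 5.89497664e-04 1.69853788e+00] [-1.37774416 -0.1012632  10.14682806]
```

Another ~8 mm, until it stops.

Call:
servo_tool(
  commands=[0,-0.003,0,0,0,0,1,0,-0.003,0,0,0,0,1,0,-0.003,0,0,0,0,1,0,0,0,0,0,0,1,0,0,0,0,0,0,1],
)

```text
t: 38.0
eef_pos: [0.5423, 0.0326, 0.0727]
tool_rot: [3.136, -0.0, 1.698]
force: [3.4, -1.4, 6.9]
gripper_width: 0.0106
grip_force: 59.6
```

Call:
servo_tool(
  commands=[0,-0.001,0,0,0,0,1,0,-0.001,0,0,0,0,1,0,0,0,0,0,0,1,0,0,0,0,0,0,1,0,0,0,0,0,0,1],
)

```text
t: 38.42
eef_pos: [0.5423, 0.0326, 0.0728]
tool_rot: [3.133, -0.001, 1.698]
force: [8.0, -0.5, 3.0]
gripper_width: 0.0106
grip_force: 59.2
```

Run:
```python
from h import *
b=np.load('bed.npy'); s=r.state(); print(tobed(s['eef_pos'],b),s['tool_rot'],s['force'])
```

```text
[[0.05127459 0.12681134 0.07279753]] [ 3.13319054e+00 -9.05866486e-04  1.69775272e+00] [ 8.02841665 -0.47340833  3.03880737]
```

Call:
servo_tool(
  commands=[0,0.0015,0,0,0,0,1,0,0,0,0,0,0,0.8,0,0,0,0,0,0,0.4,0,0,0,0,0,0,0.4,0,0,-0.02,0,0,0,0.4,0,0,-0.03,0,0,0,0.4,0,0,-0.03,0,0,0,0.4,-0.02,0,-0.03,0,0,0,0.4,-0.03,0,-0.03,0,0,0,0.4,-0.03,0,-0.03,0,0,0,0.4,-0.03,0,0,0,0,0,0.4,0,0,0,0,0,0,0.4,0,0,0,0,0,0,0.4],
)

```text
t: 39.5
eef_pos: [0.5523, -0.0784, 0.2398]
tool_rot: [-3.14, 0.001, 1.694]
force: [-0.1, 0.3, -0.4]
gripper_width: 0.0513
grip_force: 0.0
```

Run:
```python
from h import *
b=np.load('bed.npy'); f,p=meas(b,"w14")
for k,lim,z in(("red",C["red"],.096),("or",((5,120,50),(18,255,230)),.038)):
    for c in blobs(f,*lim,20)[:4]:
        x=tobed(onz("wrist",c[:,0],z,p),b); print(k,x.min(0).round(4),x.max(0).round(4))
```

```text
tcp bed [0.0472 0.0177 0.2397] yaw [-3.1395e+00 -5.0000e-04  1.6974e+00] w 0.0515
px 215 119 z 0.05 bed [-1.9 71. ] [(26.1, 90.6), (30.4, 0.6)]
px 215 119 z 0.06 bed [-0.5 71.7] [(25.3, 90.6), (29.5, 0.6)]
px 217 162 z 0.05 bed [-1.6 21.7] [(26.0, 91.1), (30.1, 1.1)]
px 217 162 z 0.06 bed [-0.1 23.9] [(25.2, 91.1), (29.2, 1.1)]
px 218 206 z 0.05 bed [ -2.3 -32.8] [(29.7, -0.2), (24.7, 89.8)]
px 218 206 z 0.06 bed [ -0.8 -28.9] [(28.8, -0.2), (24.0, 89.8)]
px 220 240 z 0.05 bed [ -2.2 -79.8] [(26.0, 90.8), (30.3, 0.8)]
px 220 240 z 0.06 bed [ -0.7 -74.5] [(25.2, 90.8), (29.4, 0.8)]
red [ 0.1929 -0.1167  0.096 ] [ 0.2148 -0.0356  0.096 ]
red [0.045  0.1209 0.096 ] [0.0553 0.1316 0.096 ]
or [-0.0188  0.1131  0.038 ] [0.0194 0.1191 0.038 ]
or [0.1381 0.1218 0.038 ] [0.1527 0.1391 0.038 ]
```

View pics/w14.png

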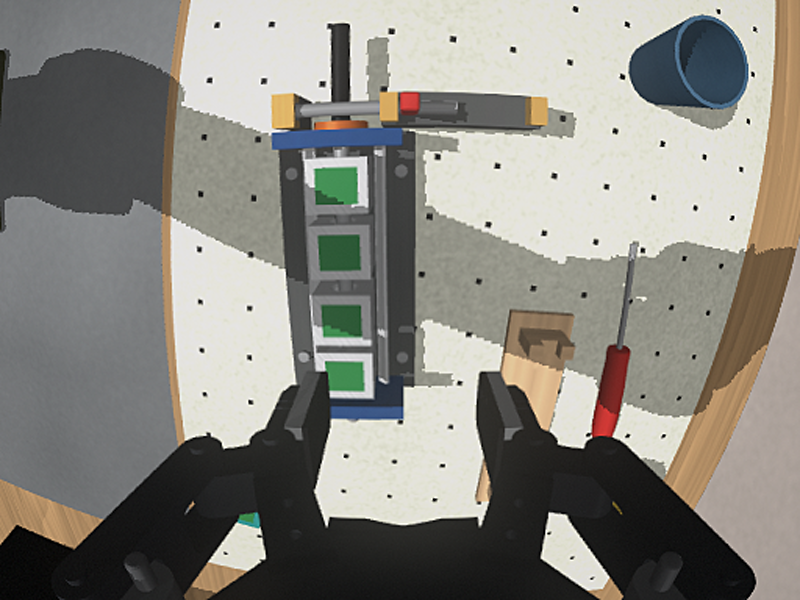

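Bolt shut (knob at x about 50 mm, pixel (409,101)), collar against the plate at (340,125), and all four carriages are in the channel with the rod through them.

```bash
python3 -c "
from bench import r
print(r.finish_job())"
```

```text
the job is handed in; nothing more can be done
None
```

The job is handed in at about 40 s of the 208 s allowed. The last picture shows all four carriages in the channel, the rod through them with its collar against the plate, and the bolt shut. The hand-in gave no verdict.

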